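# Hang the saddle stop on the drilling jig and hold a tube in its corner

## Robot

A 6-joint arm with a two-finger parallel gripper is mounted at the origin on the work surface; the furniture and walls round the work are solid. World frame = base frame: x ahead of the robot, y to its left, z up, the work surface at z = 0. Lengths are in m, angles in rad, forces in N, time in s.
With the tool pointing down it reaches from about 0.275 to 0.975 m from the base axis. Payload 8.4 kg.
Tool frame: the origin (TCP) lies midway between the tips of the shut fingers; the grasp point (between the pads) lies 19 mm behind it (robot.grip_depth is the distance from the TCP to the grasp point, in m); z points along the fingers, x is the direction in which the jaws open and shut, and the axes are right-handed (so a half turn about z gives the same grasp; the last joint's range is limited). The gripper opens to 92 mm and grips with 3 to 60 N. Pads are 20 mm wide; open, the fingers measure 128 mm over their backs; the gripper's body (75 mm by 189 mm) begins 69 mm behind the grasp point.
Start: joints at [-1.229, 0.353, 1.633, -0, 1.155, -0.002], TCP at [0.211, -0.588, 0.215] pointing down, gripper open.
Joint ranges: [-2.63, 2.63], [-0.92, 2.1], [0.06, 2.66], [-1.3, 4.44], [0, 2.69], [-3.02, 3.02]. Speed limits (rad/s): [2.22, 2.22, 2.79, 3.14, 3.14, 3.14].

## Interface

Orientations are given as a rotation vector (axis times angle).
In Python, from plant import robot, viewer, close_job gives the robot as it stands.
- The arm moves only by the tool servo_tool, never from a script. Its argument "commands" is a list that holds one entry, the list of rows, each a list of 6 numbers: the shift along the tool's x, y, z in mm, then the turn, a rotation vector about the tool's x, y, z in degrees. In form: [[[x, y, z, wx, wy, wz], ...]]. A call has 1 to 5 rows; each row shifts and turns the commanded pose from where the row before left it, along the tool's axes as they then stand; what a row does not reach is not made up. A row lasts 1/8 s, in which the tool goes at most 62.5 mm and 10.7 degrees, less where a joint would pass 70% of its speed; a pose out of reach is approached as far as the arm can. A call is refused whole if a number of a shift passes 62.5 or a number of a turn 10.7, either way. A call with a gripper value outside its range is refused whole. "claw" is the closure in counts, from 0 (fully open) to 255 (shut), set as the call begins (left out, the last holds). The fingers move at their own pace and stop on an object; "grip_force" is the grip in N (left out, the last holds). Time passes only in rows, so rows that do not move let the fingers close. It gives the time, the measured TCP pose, the force and the opening at its end, in the units of the state.
- robot.get_obs(): the state, without advancing time (a new reading comes with each control period).
- viewer.camera(name): name is "scene" or "top"; returns a dict with "img" (420x560x3 uint8, red, green, blue), "fx", "fy", "cx", "cy" (pixels), "eye" and "orientation" of the camera in the world. Camera axes: x right, y down, z forward; pixel columns grow to the right and rows downward; lengths in m; the calibration is good to about 2 mm. A picture is of the moment at which its call begins. There is no depth.
- close_job(): hands the job in, once; it reports no verdict.
The state is a dict: "time": time; "qpos": joint angles; "qvel": joint speeds; "tau": joint torques, N m; "position": TCP position; "tcp_rot": TCP orientation; "contact_force": force on the tool from outside, world axes, zero at the start; "ft_torque": the same for the moment, N m; "grip_width": finger opening in m.
Only numpy, scipy, OpenCV 4.12 (cv2) and the standard library are available. Lean on these libraries where they do the work, as an engineer would, in place of code of your own. Each camera call takes 0.05 s, during which the arm holds its last target.

## Task

Set up the drilling jig: hang the loose saddle stop over the jig's bar, in the window between the end post and the nearest fence block with its nose pointing the same way as the ledges, let it drop fully home and let go of it. Then lay the square tube (the shorter of the two offcuts) on the two ledges and press it into the corner, long side flush against both fence blocks and its end against the stop's nose, firmly on both at once; finish while still holding it pressed there for the drill. Leave the cup, the plug gauge and the long offcut where they are.

Things in the scene. Friction and masses are not known exactly. Their poses are not given: they have to be found in the camera images.
- jig: Fixed drilling jig: grey plate 108 x 156 mm on feet, its top at z=33. Origin: on the worktop under it; plate from x=-58 to 50 and y=-78 to 78. x: from the open front to the bar at the back, y: along the bar to the end post, z up. Steel bar along y at x=27.5, 18 mm wide, z=55 to 75. Two ledges, tops at z=43, at x=-44 to -12.5, y=-2 to 14 and y=-72 to -56. Between them the plate is free for a finger.
- jig_window (a point): On the jig (axes of the jig): middle of the bar's flat top in the window where the stop hangs, x=27.5, y=38, z=75 mm in the jig frame. The window is 48 mm long along y, between a dark fence block (-y side) and the end post (+y side), both standing 6 mm above the bar's top. Upper edges of bar, block and post are rounded 4 mm.
- fence: The jig's two dark fence blocks, fixed (this frame equals the jig's). Each is 16 mm wide and stands right behind a ledge, up to z=81 mm; the tube's long side is pressed against their front faces at x=-12.5 mm, towards +x. Between the blocks (54 mm apart) there are 31 mm from the plane of these faces back to the bar: room for a finger behind the tube.
- saddle_lug (a point): Loose saddle stop, 0.3 kg, standing on its feet: aluminium inverted U, 44 mm wide (y), a nose at -x, a dark lug on top. This is the grip point on the lug, 66 mm above the feet. Lug 30 (x) x 14 (y) mm, 46 to 78 mm above the feet: grip across y. Channel along y below it, 19.6 wide, 36 deep; legs reach to x=-24 and +30. Hung: its x along jig x, point 30 mm above jig_window, +-2 mm in y.
- saddle_nose (a point): Same stop: centre of the end face for the tube, 52.5 mm towards -x and 22 mm towards -y from the lug point, 15 mm above the feet; it looks to -y. The nose is 30 mm high, reaching to x=-69 mm. Hung in the window and pushed against the end post, this face is at y=18 mm in the jig frame; the tube is pressed against it towards +y.
- tube_mid (a point): The workpiece: the shorter bare square tube offcut, 25 x 90 x 25 mm, 0.22 kg, lying on the worktop. This point is its centre; its long axis is y, both ends alike. In the corner its centre is at about x=-25, y=-27, z=55.5 mm in the jig frame, its y along the jig's y. The contacts are stiff: a target some 3 mm past each of them keeps up a firm push on both.
- cup_steel: Bystander: steel cup with worn noses and pins, 59 mm across, 64 mm high; origin at its underside. It stands near a fixed obstacle: a rivet gun that hangs from the gantry at world x=0.30, y=0.10 m, from 0.36 m above the worktop upwards, with support rods 0.61 m up that reach 70 mm to its -y side. To keep an arm clear of it, swing sideways with the hand drawn in to about 0.5 m from the base.
- gauge: Bystander: plug gauge, a 98 mm rod 12 mm thick with a dark knurled middle, lying behind the jig; origin at its underside.
- long_offcut: Bystander: the longer square tube offcut, 25 x 110 x 25 mm, lying behind the jig; origin at its underside.

How it is judged:
On the way:
1. the saddle stop hangs fully home over the bar in its window, nose over the ledges, and is let go (x of saddle_lug in the frame of jig between 0.0235 and 0.0315 m and y of saddle_lug in the frame of jig between 0.033 and 0.043 m and z of saddle_lug in the frame of jig between 0.102 and 0.1075 m and angle between saddle_lug's own z axis and vertical below 0.07 rad and angle between the x axis of saddle_lug and the x axis of jig, either way round below 0.08 rad and x of saddle_nose in the frame of jig below 0 m and contact force between the fingers and saddle below 0.1 N), for 0.2 s.
At the end, for the whole second after the job is handed in: Stop hung home (place within 5 mm, height 3 mm, square within 4 degrees). Tube on the ledges (height within 4 mm, level within 3 degrees), square within 1.7 degrees, over 1.5 N on the fence and over 1.5 N on the stop, at rest, fingers pushing it with over 1 N, all through the last second (x of saddle_lug in the frame of jig between 0.0235 and 0.0315 m and y of saddle_lug in the frame of jig between 0.033 and 0.043 m and z of saddle_lug in the frame of jig between 0.102 and 0.1075 m and angle between saddle_lug's own z axis and vertical below 0.07 rad and angle between the x axis of saddle_lug and the x axis of jig, either way round below 0.08 rad and x of saddle_nose in the frame of jig below 0 m and contact force between tube and fence above 1.5 N and contact force between tube and saddle above 1.5 N and contact force between the fingers and tube above 1 N and angle between the y axis of tube_mid and the y axis of jig, either way round below 0.03 rad and angle between tube_mid's own y axis and vertical between 1.52 and 1.62 rad and x of tube_mid in the frame of jig between -0.028 and -0.0225 m and y of tube_mid in the frame of jig between -0.034 and -0.024 m and z of tube_mid in the frame of jig between 0.053 and 0.0595 m and linear speed of tube below 0.02 m/s); the arm keeps its last pose, push and grip.
It fails at once if the cup is moved more than 3 cm (distance of cup_steel from where it was at the start of the episode above 0.03 m).
It fails at once if the plug gauge is moved more than 3 cm (distance of gauge from where it was at the start of the episode above 0.03 m).
It fails at once if the long offcut is moved more than 3 cm (distance of long_offcut from where it was at the start of the episode above 0.03 m).
It also fails if it takes over 61 s, if anything falls off the work surface, if the arm or the gripper's body presses on something with over 40 N, if the wrist force passes 120 N, or if a joint passes its speed limit or range.

## Working session

There is one attempt and no reset: what is moved stays moved. The work goes in short steps, Python scripts to look and compute and a tool call to move; the robot and the scene stay as the last step left them, time stands still between calls to the robot, and variables do not carry over. Pictures are saved under pics/ and viewed, and the job is handed in when it is done.

Besides the shell and the picture viewer there is one more tool, called after "Request:" by a JSON object that holds its "name" and its "arguments". servo_tool: Moves the arm, as the interface text tells. Its arguments: {"type":"object","properties":{"commands":{"type":"array"},"claw":{"type":"number"},"grip_force":{"type":"number"}},"required":["commands"]}

```bash
ls; mkdir -p pics; python3 - <<'E'
from plant import robot, viewer
import cv2,json
o=robot.get_obs();print(o)
for n in("scene","top"):
    c=viewer.camera(n);cv2.imwrite(f"pics/{n}0.png",c["img"][:,:,::-1]);print({k:v for k,v in c.items() if k!="img"})
E
```

```text
pics
{'time': 0.0, 'qpos': array([-1.22943201e+00,  3.53680760e-01,  1.63411931e+00, -1.03482368e-05,
        1.15523505e+00, -2.39149690e-03]), 'qvel': array([ 1.16682094e-03, -8.42890322e-04, -8.69748680e-06,  2.94879898e-04,
        1.61481202e-03,  1.65652359e-03]), 'tau': array([-2.01218696e-03, -5.93841577e+01, -3.34216404e+01,  6.94799982e-02,
        2.34181224e-02, -1.34372331e-04]), 'position': array([ 0.21047353, -0.58795769,  0.21384969]), 'tcp_rot': array([-2.56797710e+00,  1.80828867e+00,  1.85756370e-03]), 'contact_force': array([ 0.20330779,  0.0615841 , -0.59274062]), 'ft_torque': array([-0.02684812,  0.00239495, -0.0339908 ]), 'grip_width': 0.09185835559971915}
{'fx': 513.4000680434918, 'fy': 513.4000680434918, 'cx': 279.775176460946, 'cy': 207.57239120439877, 'eye': array([ 0.13194795, -1.02084473,  0.99448286]), 'orientation': array([-2.33108236,  0.57517321, -0.21125179])}
{'fx': 396.80048026227877, 'fy': 396.80048026227877, 'cx': 279.42065430501646, 'cy': 210.36637689631465, 'eye': array([ 0.35851844, -0.22556972,  0.91441047]), 'orientation': array([-2.14079734,  2.11352848, -0.20724486])}
```

View pics/scene0.png

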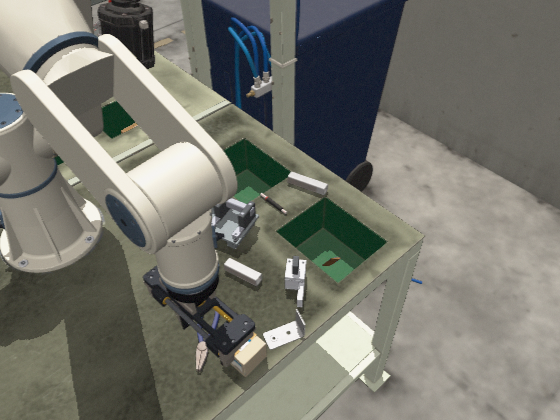

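View pics/top0.png

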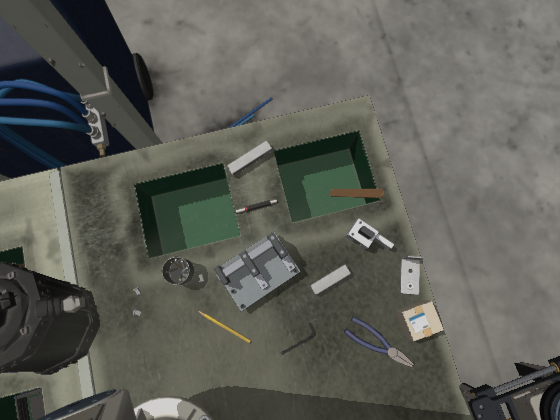

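```bash
cat > h.py <<'E'
import numpy as np,cv2
from scipy.spatial.transform import Rotation as R
def ray(c,p):
    d=R.from_rotvec(c["orientation"]).as_matrix()@np.array([(p[0]-c["cx"])/c["fx"],(p[1]-c["cy"])/c["fy"],1]);return np.array(c["eye"]),d
def onz(c,p,z):
    e,d=ray(c,p);return e+d*(z-e[2])/d[2]
def proj(c,P):
    q=R.from_rotvec(c["orientation"]).as_matrix().T@(np.array(P)-c["eye"]);return np.array([c["fx"]*q[0]/q[2]+c["cx"],c["fy"]*q[1]/q[2]+c["cy"]])
def crop(c,x0,y0,x1,y1,s,fn):
    im=cv2.resize(c["img"][y0:y1,x0:x1,::-1],None,fx=s,fy=s,interpolation=cv2.INTER_CUBIC)
    for x in range((x0+9)//10*10,x1,10):
        cv2.line(im,((x-x0)*s,0),((x-x0)*s,5 if x%50 else 12),(0,0,255),1)
        if x%20==0: cv2.putText(im,str(x),((x-x0)*s,20),0,.35,(0,255,255),1)
    for y in range((y0+9)//10*10,y1,10):
        cv2.line(im,(0,(y-y0)*s),(5,(y-y0)*s),(0,0,255),1)
        if y%20==0: cv2.putText(im,str(y),(6,(y-y0)*s+4),0,.35,(0,255,255),1)
    cv2.imwrite(fn,im)
E
python3 - <<'E'
from plant import robot, viewer
from h import *
c=viewer.camera("top");print(onz(c,(258,260),.0),onz(c,(365,235),0))
crop(c,205,220,415,340,3,"pics/t1.png")
crop(c,205,220,305,320,6,"pics/t2.png")
crop(c,305,210,405,300,6,"pics/t3.png")
E
```

```text
[ 0.41469232 -0.18408832  0.        ] [ 0.47552065 -0.43120537  0.        ]
```

View pics/t2.png

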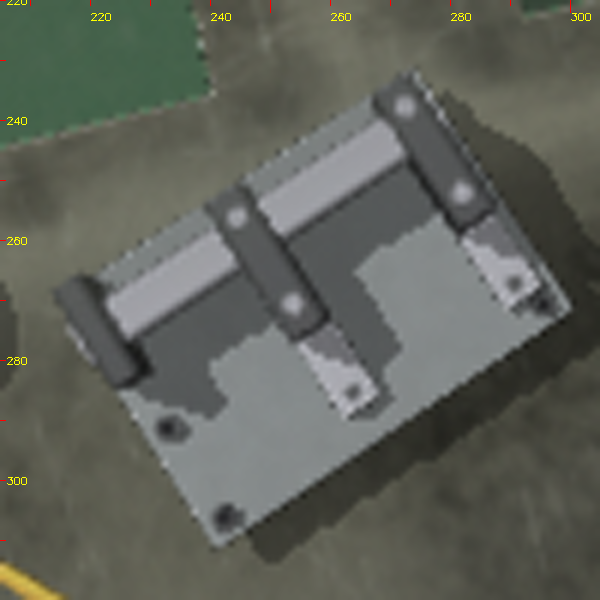

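View pics/t3.png

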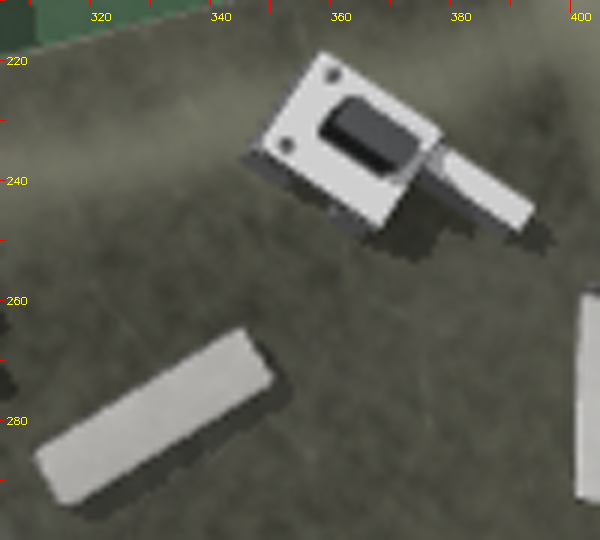

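```bash
python3 - <<'E'
from plant import robot, viewer
from h import *
from scipy.optimize import least_squares
c=viewer.camera("top");g=cv2.cvtColor(c["img"],cv2.COLOR_RGB2GRAY)
pts=[((240.5,311),(-58,78,33)),((299.5,271.5),(-58,-78,33)),((274.5,232),(50,-78,33)),((262.5,289.5),(-44,14,43)),((268,284.5),(-44,-2,43)),((290,271.5),(-44,-56,43))]
px=np.array([p[0] for p in pts])-0.4; M=np.array([p[1] for p in pts])/1000
sp=cv2.cornerSubPix(g,px.astype(np.float32).reshape(-1,1,2),(3,3),(-1,-1),(3,50,.01)).reshape(-1,2);print((sp-px).round(2).tolist())
def T(v,P): return R.from_euler('z',v[2]).apply(P)+[v[0],v[1],0]
for use in(px,sp):
    f=lambda v:np.ravel([proj(c,q)-p for q,p in zip(T(v,M),use)])
    r=least_squares(f,[.41,-.19,1.,],loss='soft_l1');print("jig",r.x,np.degrees(r.x[2]),f(r.x).round(1))
# white blobs
m=(g>150).astype(np.uint8)
n,l,s,ce=cv2.connectedComponentsWithStats(m)
for i in range(1,n):
    x,y,w,h,a=s[i]
    if a>60 and 300<ce[i][0]<400 and 205<ce[i][1]<300:
        cn=cv2.findContours((l==i).astype(np.uint8),0,1)[0][0]
        cl=cn.reshape(-1,2)
        rct=cv2.minAreaRect(cl); print(s[i],rct)
        for z in (.025,.03,.046):
            b=np.array([onz(c,p,z)[:2] for p in cv2.boxPoints(rct)]);e1=b[1]-b[0];e2=b[2]-b[1]
            print(z,"c",b.mean(0).round(4),"len",np.linalg.norm(e1).round(4),np.linalg.norm(e2).round(4),"ang",np.degrees(np.arctan2(e1[1],e1[0])).round(1),np.degrees(np.arctan2(e2[1],e2[0])).round(1))
E
```

```text
[[1.62, -1.21], [0.51, 0.2], [0.0, 0.0], [0.86, -0.58], [1.0, 1.11], [0.94, -0.78]]
jig [ 0.39471135 -0.18257062  0.58347045] 33.43039431811944 [ 0.   0.2  1.5  0.1 -0.  -1.4 -0.5 -0.2  0.3  0.7 -0.8  0. ]
jig [ 0.39471572 -0.18428583  0.59271522] 33.96008059000907 [-0.4  1.6  1.8 -0.5  0.4 -1.5 -0.4  0.3  0.2 -0.5 -0.9  0.5]
[349 219  29  29 292] ((363.0384521484375, 232.69229125976562), (24.12946128845215, 18.859806060791016), 33.6900634765625)
0.025 c [ 0.4776 -0.4213] len 0.0438 0.0539 ang -34.1 -123.9
0.03 c [ 0.477  -0.4202] len 0.0436 0.0536 ang -34.1 -123.9
0.046 c [ 0.4748 -0.4166] len 0.0428 0.0527 ang -34.1 -123.9
[379 235  15  13  79] ((385.1538391113281, 241.26922607421875), (17.19570541381836, 4.714951515197754), 33.6900634765625)
0.025 c [ 0.4587 -0.4707] len 0.0109 0.038 ang -34.7 -123.9
0.03 c [ 0.4582 -0.4693] len 0.0109 0.0378 ang -34.7 -123.9
0.046 c [ 0.4564 -0.4649] len 0.0107 0.0371 ang -34.7 -123.9
[311 265  39  29 408] ((329.9806823730469, 278.96826171875), (10.101827621459961, 40.18447494506836), 58.671302795410156)
0.025 c [ 0.3736 -0.3454] len 0.0897 0.022 ang -58.7 -149.0
0.03 c [ 0.3735 -0.3448] len 0.0892 0.0219 ang -58.7 -149.0
0.046 c [ 0.3732 -0.3426] len 0.0876 0.0215 ang -58.7 -149.0
```

```bash
cat > ov.py <<'E'
from h import *
def T(v,P): return R.from_euler('z',v[2]).apply(np.array(P)/1000)+[v[0],v[1],v[3] if len(v)>3 else 0]
def box(x0,x1,y0,y1,z): return [(x0,y0,z),(x1,y0,z),(x1,y1,z),(x0,y1,z)]
JIG=[(box(-58,50,-78,78,33),(0,255,0)),(box(-44,-12.5,-2,14,43),(0,0,255)),(box(-44,-12.5,-72,-56,43),(0,0,255)),(box(18.5,36.5,14,62,75),(255,0,0)),(box(18.5,36.5,-56,-2,75),(255,0,0)),(box(-12.5,36.5,-2,14,81),(0,255,255)),(box(-12.5,36.5,-72,-56,81),(0,255,255))]
def overlay(c,v,shapes,x0,y0,x1,y1,s,fn):
    im=cv2.resize(c["img"][y0:y1,x0:x1,::-1],None,fx=s,fy=s,interpolation=cv2.INTER_CUBIC)
    for P,col in shapes:
        q=np.array([proj(c,p) for p in T(v,P)]);q=(q-[x0,y0]+.5)*s-.5
        cv2.polylines(im,[np.round(q*8).astype(np.int32).reshape(-1,1,2)],True,col,1,cv2.LINE_AA,3)
    cv2.imwrite(fn,im)
E
python3 - <<'E'
from plant import viewer
from ov import *
v=[.3947,-.1826,.5835]
c=viewer.camera("top");overlay(c,v,JIG,205,220,305,320,6,"pics/o1.png")
d=viewer.camera("scene");overlay(d,v,JIG,205,190,275,255,8,"pics/o2.png")
E
```

```text
(no output)
```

View pics/o1.png

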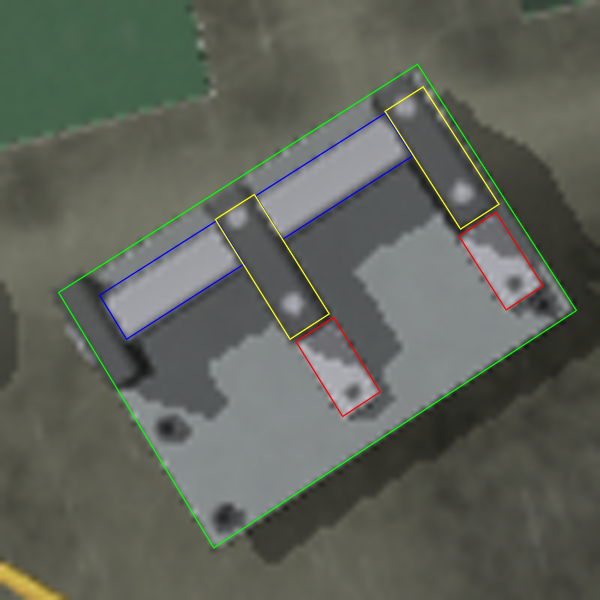

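View pics/o2.png

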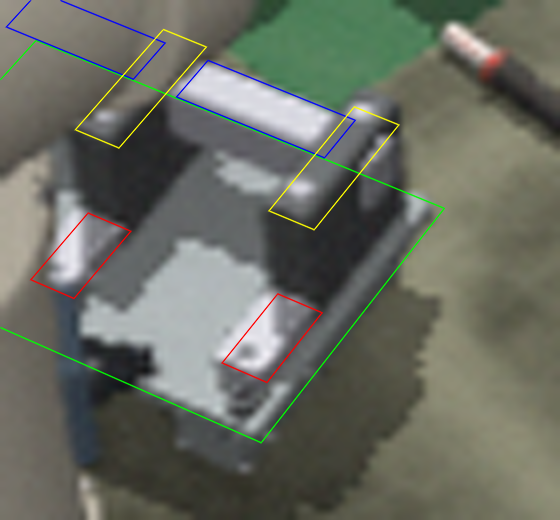

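```bash
python3 - <<'E'
from plant import viewer
from ov import *
sad=[(box(-24,30,-22,22,46),(0,255,0)),(box(-15,15,-7,7,78),(0,0,255)),(box(-69,-24,-22,-10,30),(255,0,0))]
tub=[(box(-12.5,12.5,-45,45,25),(0,255,0))]
c=viewer.camera("top");d=viewer.camera("scene")
print(R.from_rotvec(d["orientation"]).as_matrix().round(2),R.from_rotvec(c["orientation"]).as_matrix().round(2))
vs=[.4731,-.4191,np.radians(56.1)];vt=[.3736,-.3454,np.radians(31.2)]
def two(cam,b,s,fn):
    x0,y0,x1,y1=b
    overlay(cam,vs,sad,*b,s,"/tmp/a.png")
    k=dict(cam);
    im=cv2.imread("/tmp/a.png")
    for P,col in tub:
        q=np.array([proj(cam,p) for p in T(vt,P)]);q=(q-[x0,y0]+.5)*s-.5
        cv2.polylines(im,[np.round(q).astype(np.int32).reshape(-1,1,2)],True,col,1,cv2.LINE_AA)
    cv2.imwrite(fn,im)
two(c,(305,210,405,300),6,"pics/o3.png")
two(d,(215,250,315,315),7,"pics/o4.png")
E
```

```text
[[ 0.89 -0.34  0.31]
 [-0.46 -0.64  0.61]
 [-0.01 -0.68 -0.73]] [[ 0.01 -0.98  0.19]
 [-1.   -0.01 -0.01]
 [ 0.01 -0.19 -0.98]]
```

View pics/o3.png

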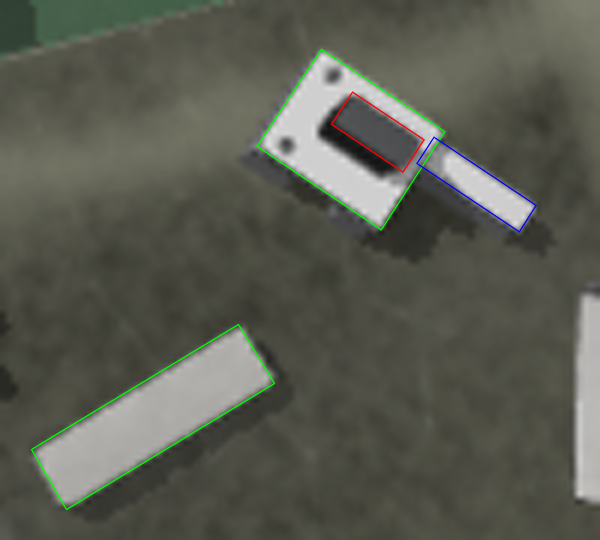

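View pics/o4.png

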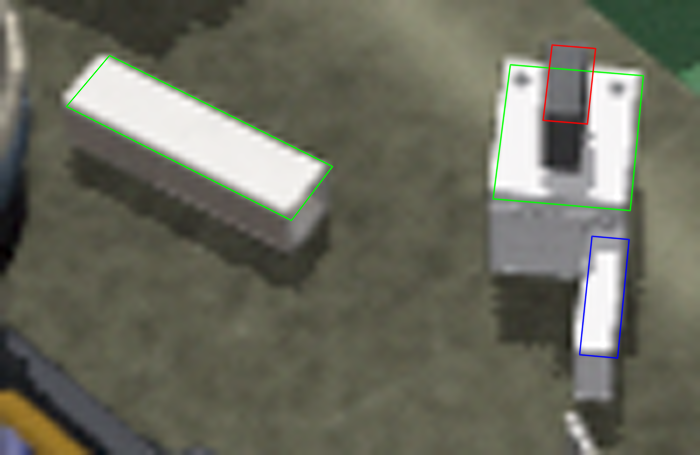

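```bash
cat > mv.py <<'E'
import sys
from h import *
from plant import robot
# python3 mv.py x y z yawdeg : shift (tool x,y,z mm) and turn about tool z to the target, tool down
o=robot.get_obs();A=R.from_rotvec(o["tcp_rot"]).as_matrix()
yaw=np.degrees(np.arctan2(A[1,0],A[0,0]))
print("t",round(o["time"],3),"pos",o["position"].round(4),"yaw",yaw.round(2),"toolz",A[:,2].round(3),"F",o["contact_force"].round(1),"w",round(o["grip_width"],4),"q",o["qpos"].round(2))
if len(sys.argv)>3:
    x,y,z,w=map(float,sys.argv[1:5])
    d=A.T@(np.array([x,y,z])-o["position"])*1000
    dw=(w-yaw+180)%360-180
    B=R.from_euler('z',w,degrees=True).as_matrix()@np.diag([1,-1,-1.])
    print("shift in present tool axes",d.round(1),"shift in final axes",(B.T@A@d).round(1),"turn vec deg",np.degrees(R.from_matrix(A.T@B).as_rotvec()).round(2))
E
python3 mv.py .4728 -.4177 .15 146.1;python3 mv.py .4728 -.4177 .15 -33.9
```

```text
t 0.4 pos [ 0.2106 -0.5884  0.2145] yaw -70.3 toolz [-0.  0. -1.] F [-0.5  0.2 -0.4] w 0.0921 q [-1.23  0.35  1.63 -0.    1.16 -0.  ]
shift in present tool axes [ -72.3 -304.4   64.5] shift in final axes [-122.4  287.9   64.5] turn vec deg [1.000e-02 0.000e+00 1.436e+02]
t 0.4 pos [ 0.2106 -0.5884  0.2145] yaw -70.3 toolz [-0.  0. -1.] F [-0.5  0.2 -0.4] w 0.0921 q [-1.23  0.35  1.63 -0.    1.16 -0.  ]
shift in present tool axes [ -72.3 -304.4   64.5] shift in final axes [ 122.4 -287.9   64.5] turn vec deg [-0.00e+00  1.00e-02 -3.64e+01]
```

Request:
{"name": "servo_tool", "arguments": {"commands": [[[-12,-50,8,0,0,-6],[-9,-50,8,0,0,-6],[-4,-50,8,0,0,-6],[0,-50,8,0,0,-6],[5,-50,8,0,0,-6]]], "claw": 60, "grip_force": 40}}

```text
time: 1.02
position: [0.4157, -0.4383, 0.1745]
tcp_rot: [2.951, -1.077, 0.0]
contact_force: [-0.3, -1.0, 0.5]
grip_width: 0.0704
```

```bash
python3 mv.py .4728 -.4177 .13 -33.9
```

```text
t 1.025 pos [ 0.4157 -0.4383  0.1745] yaw -40.11 toolz [ 0. -0. -1.] F [-0.3 -1.   0.5] w 0.0704 q [-0.81  0.36  1.72  0.    1.06 -0.11]
shift in present tool axes [ 30.4 -52.6  44.5] shift in final axes [ 35.9 -49.   44.5] turn vec deg [ 0.   -0.02 -6.21]
```

Request:
{"name": "servo_tool", "arguments": {"commands": [[[15,-26,20,0,0,-3],[16,-26,24.5,0,0,-3.2],[0,0,0,0,0,0]]]}}

```text
time: 1.4
position: [0.4718, -0.4165, 0.1282]
tcp_rot: [-3.003, 0.917, 0.004]
contact_force: [0.7, 0.5, 0.1]
grip_width: 0.0703
```

```bash
python3 mv.py .4728 -.4177 .05 -33.9; python3 - <<'E'
from plant import viewer
from ov import *
c=viewer.camera("top");d=viewer.camera("scene")
crop(c,320,190,420,280,6,"pics/g1.png")
crop(d,235,210,335,310,6,"pics/g2.png")
E
```

```text
t 1.4 pos [ 0.4718 -0.4165  0.1282] yaw -33.96 toolz [-0.002  0.002 -1.   ] F [0.7 0.5 0.1] w 0.0703 q [-0.73  0.45  1.7   0.    1.   -0.13]
shift in present tool axes [ 1.7  0.5 78.2] shift in final axes [ 1.5  0.4 78.2] turn vec deg [-0.03  0.17 -0.06]
```

View pics/g1.png

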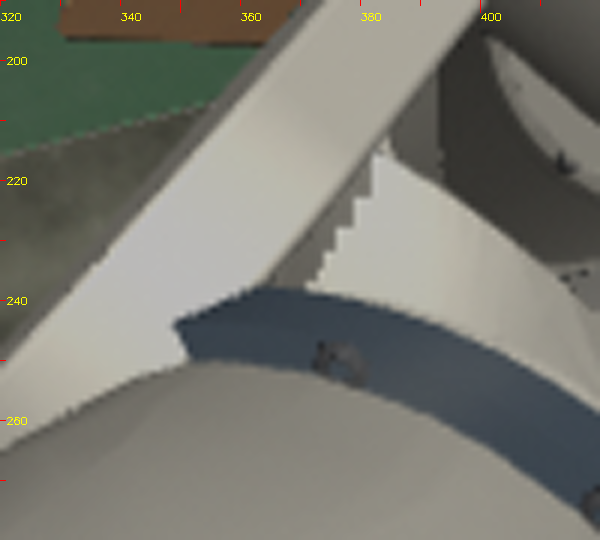

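View pics/g2.png

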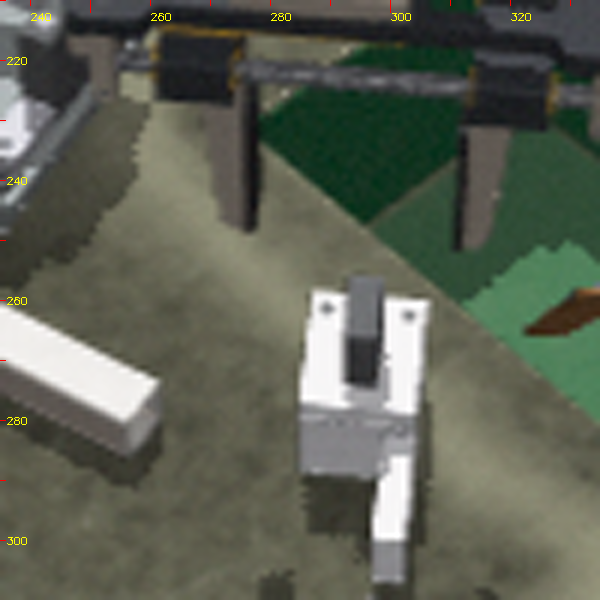

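```bash
python3 - <<'E'
from plant import robot,viewer
from h import *
o=robot.get_obs();A=R.from_rotvec(o["tcp_rot"]).as_matrix();d=viewer.camera("scene")
p=o["position"];w=o["grip_width"]/2
for a in(-1,0,1):
  for b in(-10,10):
    print(a,b,proj(d,p+a*w*A[:,0]+b/1000*A[:,1]).round(1))
print("lug",[ (z,proj(d,(.4728,-.4177,z)).round(1)) for z in(.05,.078)])
E
```

```text
-1 -10 [279.3 242. ]
-1 10 [278.2 249.2]
0 -10 [295.5 243.3]
0 10 [294.6 250.6]
1 -10 [311.7 244.7]
1 10 [311. 252.]
lug [(0.05, array([295.3, 268.6])), (0.078, array([295.4, 261.1]))]
```

```bash
python3 mv.py .473 -.419 .05 -33.9
```

```text
t 1.55 pos [ 0.4707 -0.4187  0.1307] yaw -34.15 toolz [ 0. -0. -1.] F [-0.5 -0.8 -0.6] w 0.0702 q [-0.73  0.45  1.69 -0.    1.   -0.13]
shift in present tool axes [ 2.  -1.  80.7] shift in final axes [ 2.  -1.  80.7] turn vec deg [ 0.02 -0.01 -0.25]
```

Request:
{"name": "servo_tool", "arguments": {"commands": [[[2,-1,20,0,0,0],[0,0,25,0,0,0],[0,0,25,0,0,0],[0,0,10,0,0,0],[0,0,0,0,0,0]]]}}

```text
time: 2.17
position: [0.4727, -0.4184, 0.0494]
tcp_rot: [-3.003, 0.922, 0.002]
contact_force: [0.5, 0.5, 0.8]
grip_width: 0.0702
```

```bash
python3 mv.py .473 -.419 .05 -33.9; python3 - <<'E'
from plant import viewer
from ov import *
d=viewer.camera("scene")
crop(d,235,220,335,310,6,"pics/g3.png")
E
```

```text
t 2.175 pos [ 0.4727 -0.4184  0.0494] yaw -34.14 toolz [-0.001  0.001 -1.   ] F [0.5 0.5 0.8] w 0.0702 q [-0.73  0.55  1.74  0.    0.85 -0.13]
shift in present tool axes [ 0.5  0.3 -0.6] shift in final axes [ 0.5  0.3 -0.6] turn vec deg [-0.01  0.07 -0.24]
```

View pics/g3.png

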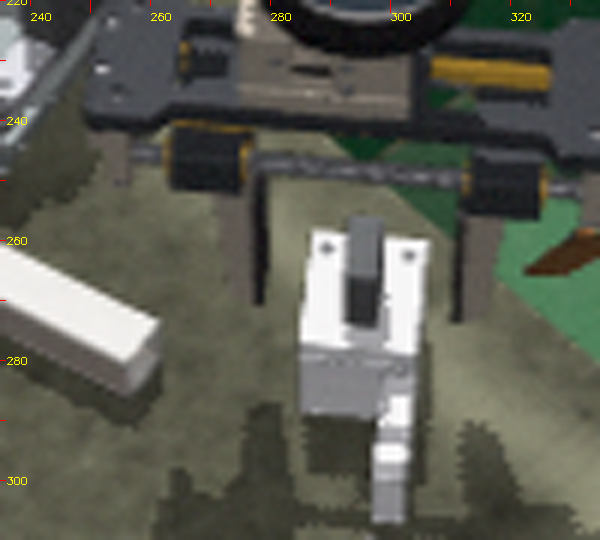

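Request:
{"name": "servo_tool", "arguments": {"commands": [[[0,0,0,0,0,0],[0,0,0,0,0,0],[0,0,0,0,0,0],[0,0,0,0,0,0],[0,0,0,0,0,0]]], "claw": 255, "grip_force": 40}}

```text
time: 2.85
position: [0.4734, -0.4185, 0.0501]
tcp_rot: [3.003, -0.921, 0.0]
contact_force: [-0.7, -0.1, -0.4]
grip_width: 0.0228
```

```bash
python3 mv.py .473 -.419 .05 -33.9; python3 - <<'E'
from plant import viewer
from ov import *
d=viewer.camera("scene")
crop(d,235,220,335,310,6,"pics/g4.png")
E
```

```text
t 2.85 pos [ 0.4734 -0.4185  0.0501] yaw -34.1 toolz [ 0. -0. -1.] F [-0.7 -0.1 -0.4] w 0.0228 q [-0.73  0.55  1.74  0.    0.85 -0.13]
shift in present tool axes [-0.1  0.7  0.1] shift in final axes [-0.1  0.7  0.1] turn vec deg [ 0.   -0.01 -0.2 ]
```

View pics/g4.png

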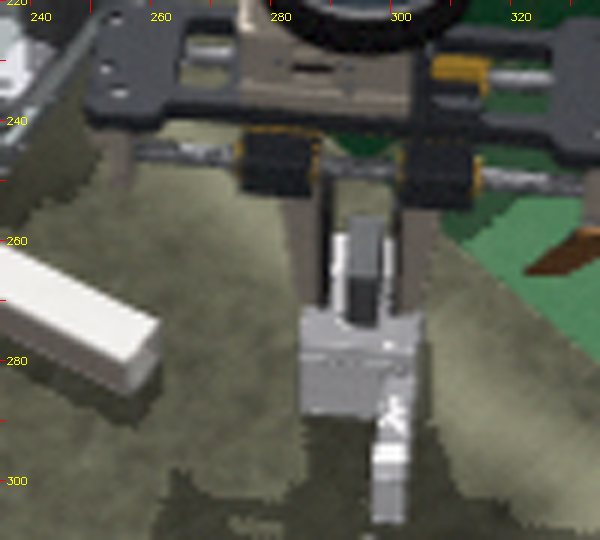

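Not fully shut yet (width 22.8 mm); continue.

Request:
{"name": "servo_tool", "arguments": {"commands": [[[0,0,0,0,0,0],[0,0,0,0,0,0],[0,0,0,0,0,0],[0,0,0,0,0,0]]]}}

```text
time: 3.4
position: [0.4735, -0.4185, 0.05]
tcp_rot: [-3.003, 0.921, -0.0]
contact_force: [0.7, -0.3, -2.1]
grip_width: 0.0136
```

```bash
python3 mv.py .473 -.419 .05 -33.9; python3 - <<'E'
from plant import viewer
from ov import *
d=viewer.camera("scene")
crop(d,235,220,335,310,6,"pics/g5.png")
E
```

```text
t 3.4 pos [ 0.4735 -0.4185  0.05  ] yaw -34.1 toolz [ 0.  0. -1.] F [ 0.7 -0.3 -2.1] w 0.0136 q [-0.73  0.55  1.74  0.    0.85 -0.13]
shift in present tool axes [-0.1  0.7  0. ] shift in final axes [-0.1  0.7  0. ] turn vec deg [-0.  -0.  -0.2]
```

View pics/g5.png

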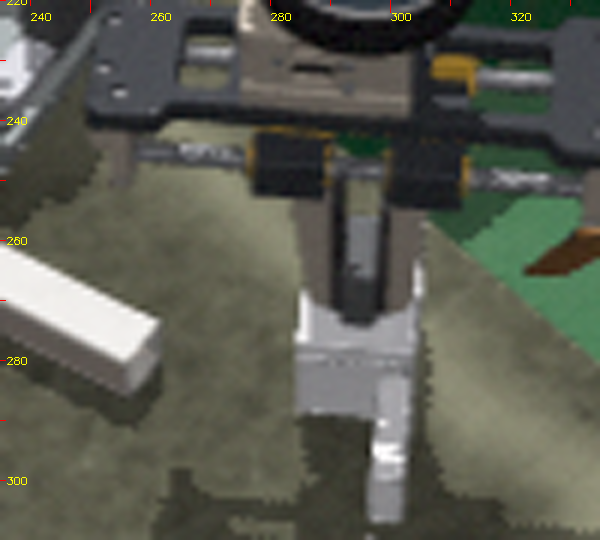

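```bash
cat > fit.py <<'E'
from plant import viewer
from ov import *
from scipy.ndimage import map_coordinates,gaussian_filter
from scipy.optimize import least_squares
c=viewer.camera("top");g=gaussian_filter(cv2.cvtColor(cv2.imread("pics/top0.png"),cv2.COLOR_BGR2GRAY).astype(float),.6)
# jig edges as 3D segments (mm)
E={"front":((-58,68,33),(-58,-68,33)),"right":((-40,-78,33),(-20,-78,33)),"leftside":((-52,78,33),(-15,78,33)),
"barF1":((18.5,22,74),(18.5,54,74)),"barB1":((36.5,22,74),(36.5,54,74)),"barF2":((18.5,-50,74),(18.5,-8,74)),"barB2":((36.5,-50,74),(36.5,-8,74)),
"fence1L":((-8,14,79),(10,14,79)),"fence2L":((-8,-56,79),(10,-56,79)),"led1L":((-42,14,43),(-30,14,43)),"led1F":((-44,12,43),(-44,0,43)),"led2F":((-44,-58,43),(-44,-70,43)),"led1R":((-40,-2,43),(-25,-2,43)),"led2R":((-40,-72,43),(-25,-72,43))}
v0=np.array([.3947,-.1826,.5835])
obs=[]
for k,(a,b) in E.items():
    L=[]
    for t in np.linspace(0,1,12):
        P=np.array(a)*(1-t)+np.array(b)*t
        q=proj(c,T(v0,[P])[0]);q1=proj(c,T(v0,[P+.01*(np.array(b)-np.array(a))])[0])
        d=(q1-q)/np.linalg.norm(q1-q);n=np.array([-d[1],d[0]])
        s=np.arange(-3,3.01,.1);pr=map_coordinates(g,[q[1]+s*n[1],q[0]+s*n[0]],order=1)
        gr=np.abs(np.gradient(pr));i=gr.argmax();L.append(s[i]);obs.append((k,P,n,q+n*s[i],gr[i]))
    print(k,"median",np.median(L).round(2),"sd",np.std(L).round(2), np.round(L,1)[[0,5,11]])
def f(v):
    return [np.dot(proj(c,T(v,[P])[0])-q,n) for k,P,n,q,w in obs if k not in SK]
for SK in((),("right","fence1L","fence2L"),("barF1","barB1","barF2","barB2","right","leftside"),("front","right","leftside")):
    r=least_squares(f,v0,loss='soft_l1',f_scale=.3);print(SK,r.x.round(4),np.degrees(r.x[2]).round(2),"rms",np.std(r.fun).round(2))
E
python3 fit.py
```

```text
front median -0.15 sd 0.48 [-1.3 -0.3 -0.7]
right median -0.75 sd 1.15 [-0.2 -3.  -0.6]
leftside median 0.2 sd 1.1 [2.6 0.4 2.5]
barF1 median 0.3 sd 0.19 [0.1 0.3 0.1]
barB1 median -1.15 sd 0.22 [-0.9 -1.2 -1.1]
barF2 median 0.8 sd 0.28 [1.1 0.5 0.3]
barB2 median -0.5 sd 0.23 [-1.1 -0.6 -0.9]
fence1L median 0.75 sd 1.25 [-0.8  1.7  0.9]
fence2L median -1.4 sd 1.47 [-1.4 -1.3 -1.6]
led1L median 0.2 sd 1.17 [ 2.3 -0.2  0. ]
led1F median 0.3 sd 0.22 [ 0.6  0.1 -0.1]
led2F median 0.0 sd 0.22 [ 0.3 -0.2 -0.4]
led1R median -0.55 sd 1.05 [ 0.  -0.7 -0.3]
led2R median -0.45 sd 1.57 [ 2.2 -0.2 -3. ]
() [ 0.3939 -0.182   0.5954] 34.11 rms 1.18
('right', 'fence1L', 'fence2L') [ 0.3941 -0.1823  0.5935] 34.0 rms 1.0
('barF1', 'barB1', 'barF2', 'barB2', 'right', 'leftside') [ 0.3938 -0.1819  0.5943] 34.05 rms 1.25
('front', 'right', 'leftside') [ 0.3936 -0.182   0.5964] 34.17 rms 1.13
```

Request:
{"name": "servo_tool", "arguments": {"commands": [[[0,0,-20,0,0,0],[0,0,-40,0,0,0],[0,0,-40,0,0,0],[0,0,-40,0,0,0],[0,0,0,0,0,0]]]}}

```text
time: 4.12
position: [0.4749, -0.4198, 0.1944]
tcp_rot: [3.001, -0.92, 0.01]
contact_force: [-0.5, -0.8, -3.2]
grip_width: 0.0136
```

```bash
python3 mv.py .3971 -.1354 .19 -55.95
```

```text
t 4.125 pos [ 0.4749 -0.4198  0.1944] yaw -34.1 toolz [ 0.005 -0.004 -1.   ] F [-0.5 -0.8 -3.2] w 0.0136 q [-0.73  0.38  1.64 -0.    1.11 -0.13]
shift in present tool axes [-223.9 -191.9    2.8] shift in final axes [-279.2  -94.8    4.4] turn vec deg [-2.000e-02 -3.800e-01  2.185e+01]
```

Request:
{"name": "servo_tool", "arguments": {"commands": [[[-30,-25,0,0,0,0],[-42,-36,1,0,0,0],[-42,-36,1,0,0,0],[-42,-36,1,0,0,0],[-34,-30,0,0,0,0]]]}}

```text
time: 4.75
position: [0.4054, -0.1747, 0.1858]
tcp_rot: [-3.003, 0.921, 0.004]
contact_force: [0.2, 0.2, -2.9]
grip_width: 0.0137
```

Request:
{"name": "servo_tool", "arguments": {"commands": [[[-20,-17,0,0,0,4],[-8,-5,0,0,0,6],[0,0,0,0,0,6],[0,0,0,0,0,5.8],[0,0,0,0,0,0]]]}}

```text
time: 5.38
position: [0.3963, -0.1425, 0.1862]
tcp_rot: [2.775, -1.471, -0.003]
contact_force: [-0.2, -0.1, -3.7]
grip_width: 0.0135
```

```bash
python3 mv.py .3971 -.1354 .15 -55.95; python3 - <<'E'
from plant import viewer
from ov import *
c=viewer.camera("top");d=viewer.camera("scene")
crop(c,190,190,310,320,5,"pics/k1.png")
crop(d,195,140,285,260,5,"pics/k2.png")
E
python3 mv.py .3971 -.1354 .15 -55.95
```

```text
t 5.375 pos [ 0.3963 -0.1425  0.1862] yaw -55.86 toolz [-0.002  0.001 -1.   ] F [-0.2 -0.1 -3.7] w 0.0135 q [-0.35  0.06  2.07 -0.    1.    0.63]
shift in present tool axes [-5.3 -4.7 36.2] shift in final axes [-5.4 -4.6 36.2] turn vec deg [0.07 0.09 0.09]
t 5.475 pos [ 0.3966 -0.1426  0.1865] yaw -55.77 toolz [-0.001  0.    -1.   ] F [-0.4 -0.3 -4.2] w 0.0136 q [-0.35  0.06  2.07  0.    1.    0.62]
shift in present tool axes [-5.7 -4.5 36.5] shift in final axes [-5.7 -4.4 36.5] turn vec deg [0.04 0.06 0.18]
```

View pics/k1.png

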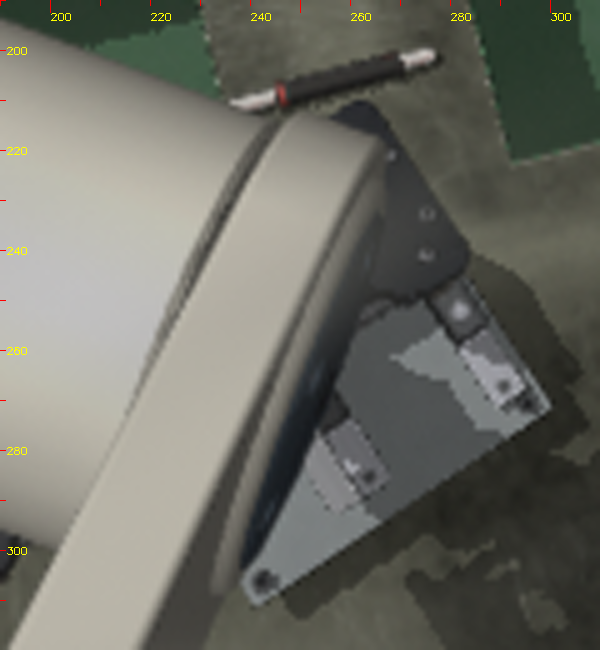

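View pics/k2.png

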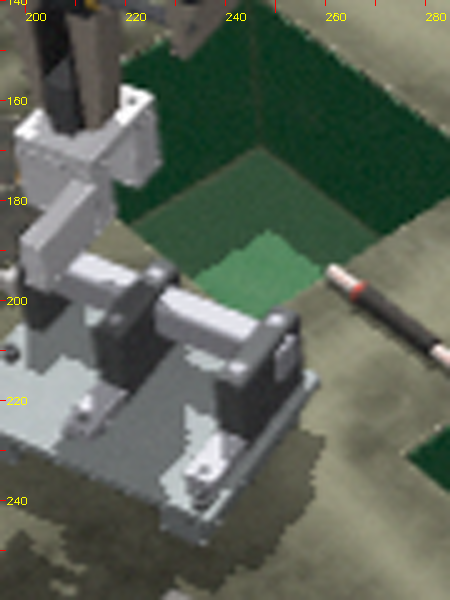

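```bash
cat > sc.py <<'E'
from plant import viewer,robot
from ov import *
o=robot.get_obs();A=R.from_rotvec(o["tcp_rot"]).as_matrix();p=o["position"]
yaw=np.arctan2(A[1,0],A[0,0])+np.pi/2
lug=p[:2]-.0007*np.array([np.cos(yaw),np.sin(yaw)])
vs=[lug[0],lug[1],yaw,p[2]-.050]
d=viewer.camera("scene")
sad=[(box(-24,30,-22,22,46),(0,255,0)),(box(-15,15,-7,7,78),(0,0,255)),(box(-69,-24,-22,-10,30),(255,0,0)),([(-24,-22,0),(-24,22,0),(-24,22,46),(-24,-22,46)],(255,255,0)),([(-69,-22,0),(-69,-10,0),(-69,-10,30),(-69,-22,30)],(255,0,255)),([(30,-22,0),(30,22,0),(30,22,46),(30,-22,46)],(255,255,0))]
import sys
b=(195,140,285,240);s=6
overlay(d,[.395,-.1827,np.radians(34.05)],JIG[:],*b,s,"pics/%s_j.png"%sys.argv[1])
overlay(d,vs,sad,*b,s,"pics/%s_s.png"%sys.argv[1])
E
python3 sc.py m1
```

```text
(no output)
```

View pics/m1_j.png

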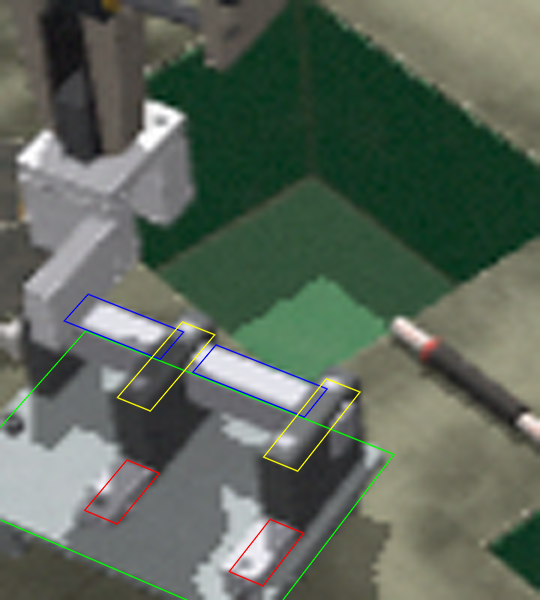

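View pics/m1_s.png

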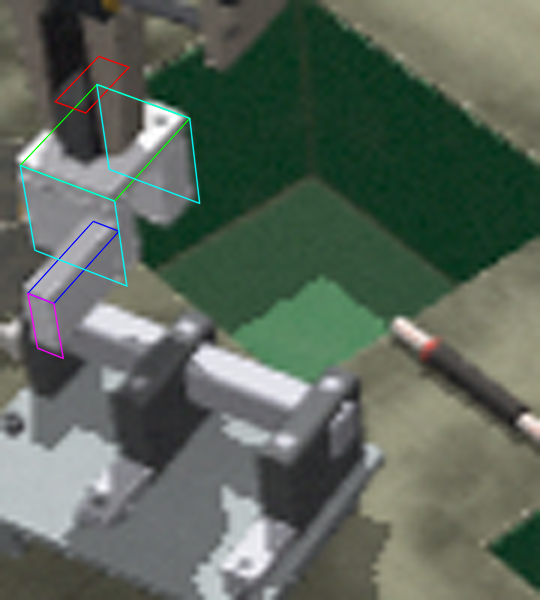

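```bash
cat > fit2.py <<'E'
from plant import viewer,robot
from ov import *
from scipy.ndimage import map_coordinates,gaussian_filter
from scipy.optimize import least_squares
o=robot.get_obs();A=R.from_rotvec(o["tcp_rot"]).as_matrix();p=o["position"]
yaw=np.arctan2(A[1,0],A[0,0])+np.pi/2
c=viewer.camera("scene");g=gaussian_filter(cv2.cvtColor(c["img"],cv2.COLOR_RGB2GRAY).astype(float),.5)
def run(E,v0,free,rng=2.5,pol=None):
    v0=np.array(v0,float);obs=[]
    for it in range(2):
      obs=[]
      for k,(a,b) in E.items():
        L=[]
        for t in np.linspace(0,1,12):
            P=np.array(a)*(1-t)+np.array(b)*t
            q=proj(c,T(v0,[P])[0]);q1=proj(c,T(v0,[P+.01*(np.array(b)-np.array(a))])[0])
            d=(q1-q)/np.linalg.norm(q1-q);n=np.array([-d[1],d[0]])
            s=np.arange(-rng,rng+.01,.1);pr=map_coordinates(g,[q[1]+s*n[1],q[0]+s*n[0]],order=1)
            gr=np.abs(np.gradient(pr));i=gr.argmax();L.append(s[i]);obs.append((P,n,q+n*s[i]))
        print(k,"med",np.median(L).round(2),"sd",np.std(L).round(2))
      def f(x):
        v=v0.copy();v[free]=x
        return [np.dot(proj(c,T(v,[P])[0])-q,n) for P,n,q in obs]
      r=least_squares(f,v0[free],loss='soft_l1',f_scale=.3);v0[free]=r.x
      print(v0.round(4),"deg",np.degrees(v0[2]).round(2),"rms",np.std(r.fun).round(2))
    return v0
J={"right":((-50,-78,33),(45,-78,33)),"barT2":((36.5,-50,74),(36.5,-8,74)),"barF2":((18.5,-48,74),(18.5,-16,74)),"led2F":((-44,-58,43),(-44,-70,43)),"led2L":((-40,-56,43),(-25,-56,43)),"front":((-58,0,33),(-58,-70,33)),"f2":((-12.5,-56,74),(-12.5,-56,48)),"f2r":((-12.5,-72,74),(-12.5,-72,48)),"f1":((-12.5,14,74),(-12.5,14,48))}
print("TCP",p.round(4))
run(J,[.394,-.181,np.radians(34.05),0],[0,1,2])
lug=p[:2]-.0007*np.array([np.cos(yaw),np.sin(yaw)])
S={"plR":((-22,-22,46),(28,-22,46)),"plB":((30,-20,46),(30,0,46)),"nose1":((-69,-22,3),(-69,-22,28)),"nose2":((-69,-10,3),(-69,-10,28)),"noseT":((-66,-10,30),(-28,-10,30)),"noseF":((-69,-12,30),(-69,-20,30)),"noseB":((-69,-12,0),(-69,-20,0)),"legL":((-24,22,40),(-24,22,20)),"legF":((-24,18,46),(-24,-18,46))}
print("expect",lug,np.degrees(yaw),p[2]-.05)
run(S,[lug[0],lug[1],yaw,p[2]-.05],[0,1,2],2.)
E
python3 fit2.py
```

```text
TCP [ 0.3968 -0.1427  0.1866]
right med -0.95 sd 1.12
barT2 med -0.2 sd 0.22
barF2 med 0.7 sd 0.13
led2F med -0.25 sd 0.37
led2L med -0.65 sd 1.32
front med -0.05 sd 1.0
f2 med 1.0 sd 0.39
f2r med 0.75 sd 1.07
f1 med 0.65 sd 0.39
[ 0.3926 -0.1788  0.6054  0.    ] deg 34.69 rms 0.88
right med -2.0 sd 1.34
barT2 med -0.4 sd 0.18
barF2 med 0.5 sd 0.18
led2F med 0.05 sd 0.32
led2L med -2.45 sd 1.02
front med 0.2 sd 0.94
f2 med 0.35 sd 0.37
f2r med 0.1 sd 0.92
f1 med -0.05 sd 0.78
[ 0.3923 -0.1773  0.5973  0.    ] deg 34.22 rms 0.96
expect [ 0.39619006 -0.14312015] 34.207431886312044 0.13664087706251155
plR med -1.0 sd 0.23
plB med 0.5 sd 0.46
nose1 med -0.8 sd 1.19
nose2 med -0.8 sd 0.41
noseT med -1.15 sd 0.21
noseF med -0.7 sd 0.45
noseB med -0.85 sd 0.17
legL med 0.6 sd 0.68
legF med -0.55 sd 0.68
[ 0.3959 -0.1394  0.5914  0.1366] deg 33.89 rms 0.61
plR med 0.1 sd 0.21
plB med 0.1 sd 0.59
nose1 med -0.15 sd 0.81
nose2 med -0.35 sd 0.8
noseT med 0.1 sd 0.22
noseF med 0.2 sd 0.63
noseB med -0.1 sd 0.22
legL med -0.1 sd 0.57
legF med 0.05 sd 0.27
[ 0.3961 -0.1396  0.5823  0.1366] deg 33.37 rms 0.57
```

```bash
python3 mv.py .3959 -.1347 .142 -55.95
```

```text
t 5.575 pos [ 0.3969 -0.1428  0.1868] yaw -55.82 toolz [-0.001  0.    -1.   ] F [ 0.  -0.2 -3.8] w 0.0138 q [-0.35  0.06  2.07 -0.    1.    0.63]
shift in present tool axes [-7.2 -3.7 44.8] shift in final axes [-7.2 -3.7 44.8] turn vec deg [0.02 0.03 0.13]
```

Request:
{"name": "servo_tool", "arguments": {"commands": [[[-3.5,-2,15,0,0,0],[-3.7,-1.7,15,0,0,0],[0,0,14,0,0,0],[0,0,0,0,0,0],[0,0,0,0,0,0]]]}}

```text
time: 6.2
position: [0.3965, -0.1349, 0.1431]
tcp_rot: [-2.775, 1.472, -0.0]
contact_force: [-0.2, 0.6, -3.2]
grip_width: 0.0142
```

```bash
python3 fit2.py | grep -v med;python3 sc.py m2; python3 mv.py .3959 -.1347 .142 -55.95
```

```text
TCP [ 0.3965 -0.1349  0.1431]
[ 0.3924 -0.1787  0.6221  0.    ] deg 35.64 rms 1.06
[ 0.3893 -0.1777  0.6775  0.    ] deg 38.82 rms 1.07
expect [ 0.39587712 -0.13530821] 34.10087225318249 0.0931445488056868
[ 0.3953 -0.1317  0.5903  0.0931] deg 33.82 rms 0.43
[ 0.3953 -0.1317  0.5942  0.0931] deg 34.05 rms 0.35
t 6.3 pos [ 0.3967 -0.135   0.1435] yaw -55.91 toolz [ 0.001 -0.    -1.   ] F [ 0.1  0.6 -3.1] w 0.0138 q [-0.33  0.12  2.12  0.    0.89  0.64]
shift in present tool axes [-0.7  0.5  1.5] shift in final axes [-0.7  0.5  1.5] turn vec deg [-0.03 -0.04  0.04]
```

View pics/m2_s.png

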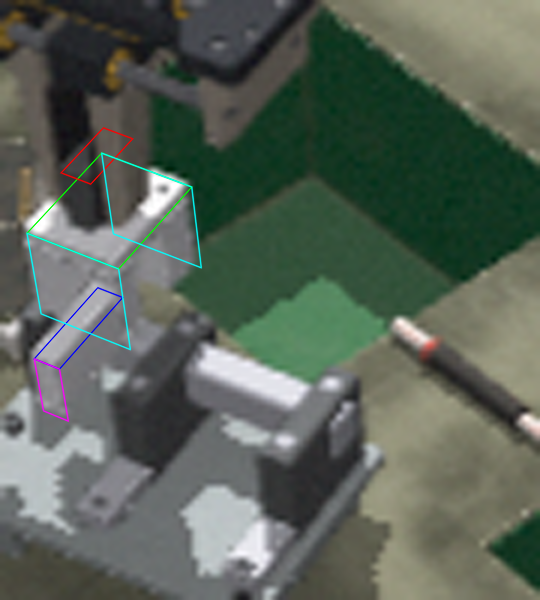

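Request:
{"name": "servo_tool", "arguments": {"commands": [[[-0.7,0.5,5,0,0,0],[0,0,5,0,0,0],[0,0,4,0,0,0],[0,0,0,0,0,0]]]}}

```text
time: 6.8
position: [0.3952, -0.1344, 0.1287]
tcp_rot: [2.775, -1.472, -0.001]
contact_force: [0.1, -0.2, -4.3]
grip_width: 0.0136
```

Request:
{"name": "servo_tool", "arguments": {"commands": [[[0,0,3,0,0,0],[0,0,3,0,0,0],[0,0,0,0,0,0]]]}}

```text
time: 7.18
position: [0.3953, -0.1344, 0.1228]
tcp_rot: [2.775, -1.472, -0.001]
contact_force: [0.3, 0.2, -3.1]
grip_width: 0.0141
```

Request:
{"name": "servo_tool", "arguments": {"commands": [[[0,0,3,0,0,0],[0,0,3,0,0,0],[0,0,0,0,0,0]]]}}

```text
time: 7.55
position: [0.3953, -0.1344, 0.1168]
tcp_rot: [2.775, -1.472, -0.001]
contact_force: [0.4, 0.5, -4.7]
grip_width: 0.0134
```

Request:
{"name": "servo_tool", "arguments": {"commands": [[[0,0,3,0,0,0],[0,0,3,0,0,0],[0,0,0,0,0,0]]]}}

```text
time: 7.92
position: [0.3952, -0.1344, 0.1108]
tcp_rot: [2.775, -1.473, -0.001]
contact_force: [-0.1, 0.5, -4.1]
grip_width: 0.0138
```

Request:
{"name": "servo_tool", "arguments": {"commands": [[[0,0,4,0,0,0],[0,0,4,0,0,0],[0,0,4,0,0,0],[0,0,4,0,0,0],[0,0,0,0,0,0]]]}}

```text
time: 8.55
position: [0.3952, -0.1344, 0.0947]
tcp_rot: [2.775, -1.473, -0.001]
contact_force: [-0.1, 0.8, -3.7]
grip_width: 0.0137
```

Request:
{"name": "servo_tool", "arguments": {"commands": [[[0,0,3,0,0,0],[0,0,2,0,0,0],[0,0,0,0,0,0]]]}}

```text
time: 8.93
position: [0.3953, -0.1344, 0.0899]
tcp_rot: [2.775, -1.473, -0.0]
contact_force: [0.3, 0.3, -4.1]
grip_width: 0.0135
```

```bash
python3 sc.py m3; python3 mv.py
```

```text
t 8.975 pos [ 0.3954 -0.1345  0.09  ] yaw -55.9 toolz [-0.  0. -1.] F [ 0.4 -0.3 -4.6] w 0.0137 q [-0.33  0.21  2.17  0.    0.76  0.64]
```

View pics/m3_j.png

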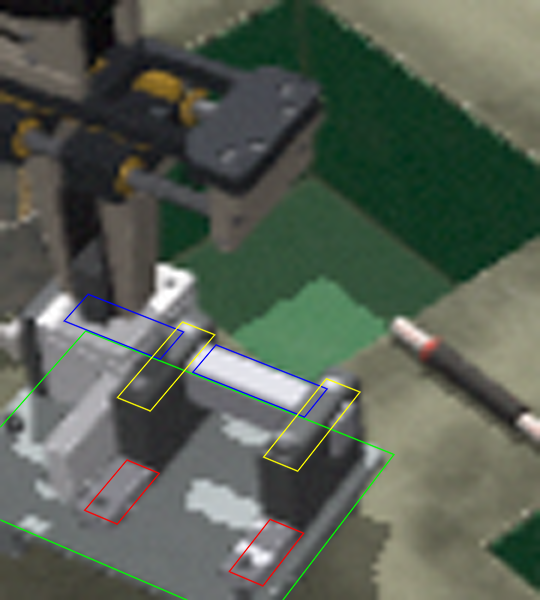

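Request:
{"name": "servo_tool", "arguments": {"commands": [[[0,0,1,0,0,0],[0,0,1,0,0,0],[0,0,0,0,0,0],[0,0,0,0,0,0]]]}}

```text
time: 9.48
position: [0.3956, -0.1346, 0.0889]
tcp_rot: [-2.775, 1.473, -0.0]
contact_force: [-3.4, 0.7, 10.3]
grip_width: 0.0137
```

Request:
{"name": "servo_tool", "arguments": {"commands": [[[0,0,0,0,0,0],[0,0,0,0,0,0],[0,0,0,0,0,0],[0,0,0,0,0,0]]], "claw": 145}}

```text
time: 9.98
position: [0.3955, -0.1345, 0.088]
tcp_rot: [-2.775, 1.472, -0.0]
contact_force: [-0.6, -0.8, 0.3]
grip_width: 0.0397
```

```bash
python3 sc.py m4; python3 mv.py
```

```text
t 10.025 pos [ 0.3955 -0.1345  0.088 ] yaw -55.9 toolz [-0.  0. -1.] F [ 0.1 -0.3 -0.7] w 0.0396 q [-0.33  0.22  2.17  0.    0.75  0.64]
```

View pics/m4_s.png

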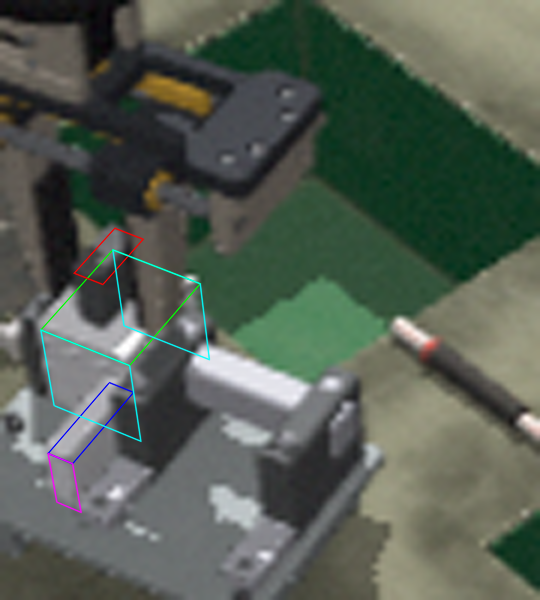

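Request:
{"name": "servo_tool", "arguments": {"commands": [[[0,0,-10,0,0,0],[0,0,-25,0,0,0],[0,0,-45,0,0,0],[0,0,-20,0,0,0],[0,0,0,0,0,0]]]}}

```text
time: 10.65
position: [0.3966, -0.1349, 0.1899]
tcp_rot: [-2.775, 1.472, -0.006]
contact_force: [0.5, 0.2, 0.4]
grip_width: 0.0399
```

```bash
python3 mv.py .3736 -.3454 .12 31.2
```

```text
t 10.65 pos [ 0.3966 -0.1349  0.1899] yaw -55.9 toolz [ 0.004 -0.001 -1.   ] F [0.5 0.2 0.4] w 0.0399 q [-0.33  0.05  2.08  0.    1.01  0.64]
shift in present tool axes [161.2 137.2  70. ] shift in final axes [-128.7  168.2   69.9] turn vec deg [ 3.00e-02 -2.40e-01 -8.71e+01]
```

Request:
{"name": "servo_tool", "arguments": {"commands": [[[20,17,0,0,0,0],[36,30,0,0,0,0],[40,34,0,0,0,0],[40,34,0,0,0,0],[25,22,0,0,0,0]]], "claw": 110}}

```text
time: 11.28
position: [0.3713, -0.3464, 0.1868]
tcp_rot: [-2.774, 1.474, 0.002]
contact_force: [0.7, 0.4, 0.6]
grip_width: 0.0522
```

Request:
{"name": "servo_tool", "arguments": {"commands": [[[0,0,8,0,0,-10.5],[0,0,8,0,0,-10.5],[0,0,8,0,0,-10.5],[0,0,8,0,0,-10.5],[0,0,8,0,0,-10.5]]]}}

```text
time: 11.9
position: [0.3716, -0.344, 0.1465]
tcp_rot: [-3.139, 0.084, 0.002]
contact_force: [-0.3, 0.6, -0.9]
grip_width: 0.0521
```

Request:
{"name": "servo_tool", "arguments": {"commands": [[[0,0,8,0,0,-10.5],[0,0,0,0,0,-10.5],[0,0,0,0,0,-10.5],[0,0,0,0,0,-3.1],[0,0,0,0,0,0]]]}}

```text
time: 12.52
position: [0.3717, -0.3441, 0.139]
tcp_rot: [-3.025, -0.844, 0.001]
contact_force: [-0.5, -0.2, 0.7]
grip_width: 0.0523
```

```bash
python3 mv.py .3736 -.3454 .032 31.2;python3 - <<'E'
from plant import viewer
from ov import *
d=viewer.camera("scene")
crop(d,190,130,310,310,4,"pics/n1.png")
crop(viewer.camera("top"),205,220,365,310,5,"pics/n2.png")
E
python3 mv.py .3736 -.3454 .032 31.2
```

```text
t 12.525 pos [ 0.3717 -0.3441  0.139 ] yaw 31.17 toolz [-0.001  0.001 -1.   ] F [-0.5 -0.2  0.7] w 0.0523 q [-0.75  0.26  1.95  0.    0.93 -1.29]
shift in present tool axes [  1.    2.3 107. ] shift in final axes [  0.9   2.1 107. ] turn vec deg [-0.1   0.03 -0.03]
t 12.625 pos [ 0.3719 -0.3443  0.1394] yaw 31.12 toolz [-0.001  0.001 -1.   ] F [ 0.2 -0.3 -0.6] w 0.0523 q [-0.75  0.26  1.95 -0.    0.93 -1.29]
shift in present tool axes [  0.9   2.  107.4] shift in final axes [  0.9   1.8 107.4] turn vec deg [-0.06  0.02 -0.08]
```

View pics/n1.png

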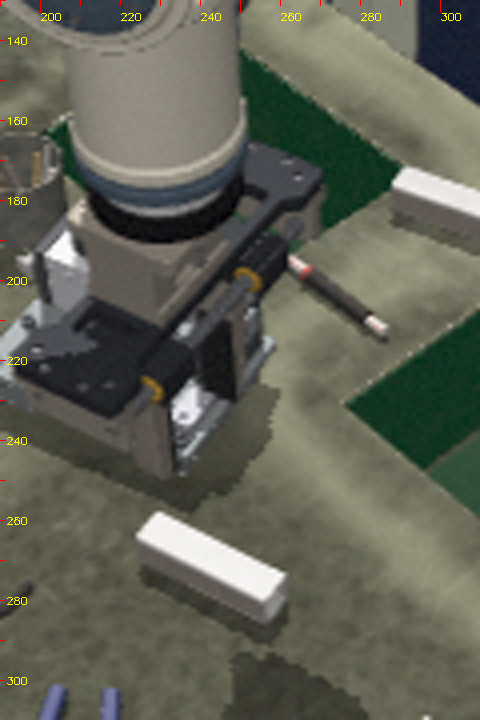

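View pics/n2.png

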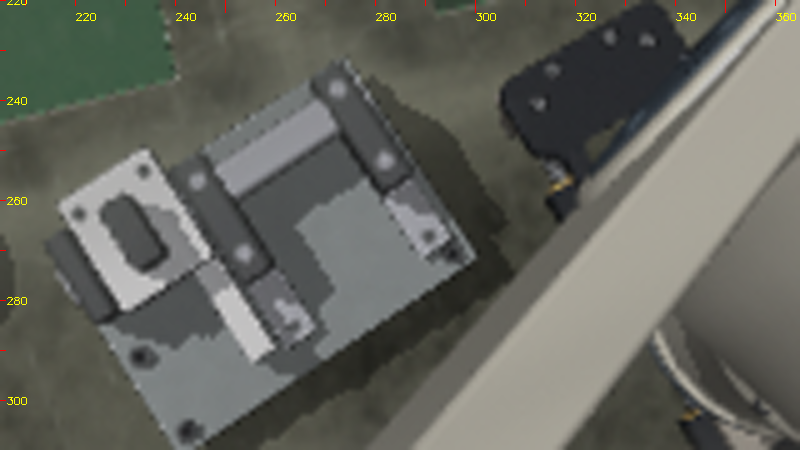

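Request:
{"name": "servo_tool", "arguments": {"commands": [[[0.9,1.9,30,0,0,0],[0,0,40,0,0,0],[0,0,30,0,0,0],[0,0,20,0,0,0],[0,0,0,0,0,0]]]}}

```text
time: 13.25
position: [0.373, -0.3448, 0.0186]
tcp_rot: [-3.023, -0.843, 0.003]
contact_force: [-0.2, -0.5, 0.0]
grip_width: 0.0519
```

```bash
python3 mv.py .3736 -.3454 .004 31.2;python3 - <<'E'
from plant import viewer
from ov import *
d=viewer.camera("scene")
crop(d,200,200,300,300,6,"pics/n3.png")
E
python3 mv.py .3736 -.3454 .004 31.2
```

```text
t 13.25 pos [ 0.373  -0.3448  0.0186] yaw 31.15 toolz [-0.002  0.002 -1.   ] F [-0.2 -0.5  0. ] w 0.0519 q [-0.75  0.46  2.02 -0.    0.67 -1.29]
shift in present tool axes [ 0.2  0.9 14.6] shift in final axes [ 0.2  0.8 14.6] turn vec deg [-0.18  0.05 -0.05]
t 13.3 pos [ 0.3736 -0.3454  0.0197] yaw 31.16 toolz [-0.001  0.001 -1.   ] F [ 0.6 -0.2  0.1] w 0.0519 q [-0.75  0.46  2.02 -0.    0.67 -1.29]
shift in present tool axes [-0.  -0.  15.7] shift in final axes [-0.  -0.  15.7] turn vec deg [-0.08  0.03 -0.04]
```

View pics/n3.png

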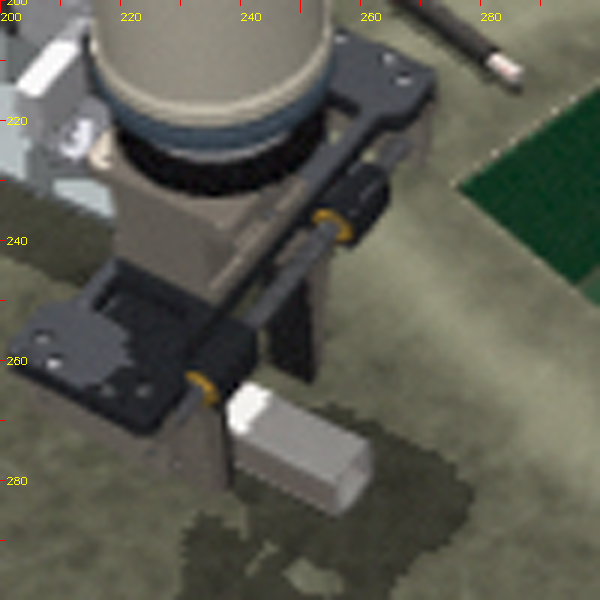

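Request:
{"name": "servo_tool", "arguments": {"commands": [[[0,0,6,0,0,0],[0,0,5,0,0,0],[0,0,3.5,0,0,0],[0,0,0,0,0,0],[0,0,0,0,0,0]]]}}

```text
time: 13.92
position: [0.3741, -0.3458, 0.0057]
tcp_rot: [3.026, 0.845, 0.0]
contact_force: [-0.9, -0.9, 0.2]
grip_width: 0.0522
```

Request:
{"name": "servo_tool", "arguments": {"commands": [[[0,0,0,0,0,0],[0,0,0,0,0,0],[0,0,0,0,0,0],[0,0,0,0,0,0],[0,0,0,0,0,0]]], "claw": 255, "grip_force": 45}}

```text
time: 14.55
position: [0.3741, -0.3458, 0.0056]
tcp_rot: [3.026, 0.845, 0.0]
contact_force: [0.0, 0.8, 1.0]
grip_width: 0.0241
```

Request:
{"name": "servo_tool", "arguments": {"commands": [[[0,0,0,0,0,0],[0,0,0,0,0,0]]]}}

```text
time: 14.8
position: [0.374, -0.3458, 0.0056]
tcp_rot: [3.026, 0.845, 0.0]
contact_force: [0.4, 0.2, 1.7]
grip_width: 0.0247
```

```bash
python3 mv.py;python3 - <<'E'
from plant import viewer
from ov import *
d=viewer.camera("scene")
crop(d,200,200,300,300,6,"pics/n4.png")
E
python3 mv.py
```

```text
t 14.8 pos [ 0.374  -0.3458  0.0056] yaw 31.2 toolz [ 0. -0. -1.] F [0.4 0.2 1.7] w 0.0247 q [-0.75  0.48  2.02  0.    0.64 -1.29]
t 14.85 pos [ 0.3741 -0.3458  0.0057] yaw 31.2 toolz [ 0. -0. -1.] F [0.8 0.3 2.1] w 0.0246 q [-0.75  0.48  2.02  0.    0.64 -1.29]
```

View pics/n4.png

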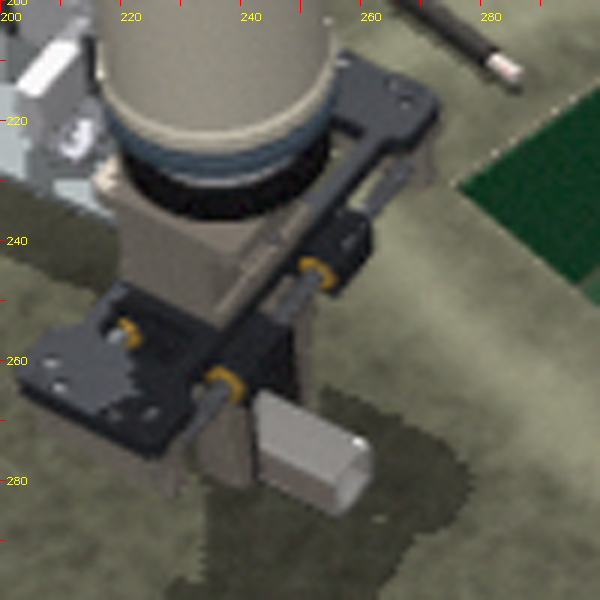

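Request:
{"name": "servo_tool", "arguments": {"commands": [[[0,0,-20,0,0,0],[0,0,-40,0,0,0],[0,0,-40,0,0,0],[0,0,-25,0,0,0],[0,0,0,0,0,0]]]}}

```text
time: 15.48
position: [0.3748, -0.3466, 0.1319]
tcp_rot: [3.023, 0.844, 0.003]
contact_force: [-0.6, 0.0, -2.0]
grip_width: 0.0246
```

```bash
python3 mv.py .3881 -.2288 .11 34.1
```

```text
t 15.475 pos [ 0.3748 -0.3466  0.1319] yaw 31.2 toolz [ 0.002 -0.002 -1.   ] F [-0.6  0.  -2. ] w 0.0246 q [-0.75  0.28  1.96 -0.    0.91 -1.29]
shift in present tool axes [ 72.4 -93.9  21.7] shift in final axes [ 77.  -90.1  21.9] turn vec deg [ 0.19 -0.05 -2.9 ]
```

Request:
{"name": "servo_tool", "arguments": {"commands": [[[15,-19,0,0,0,-1],[22,-28,0,0,0,-1],[22,-28,0,0,0,-0.9],[15,-17,0,0,0,0],[0,0,0,0,0,0]]]}}

```text
time: 16.1
position: [0.3858, -0.2268, 0.1291]
tcp_rot: [-3.001, -0.923, 0.003]
contact_force: [0.2, -0.5, -1.5]
grip_width: 0.0242
```

```bash
python3 - <<'E'
from plant import viewer
from ov import *
d=viewer.camera("scene")
crop(d,190,140,290,260,5,"pics/p1.png")
crop(viewer.camera("top"),190,200,310,320,5,"pics/p2.png")
E
python3 mv.py .3881 -.2288 .11 34.1
```

```text
t 16.2 pos [ 0.3864 -0.2284  0.1297] yaw 34.14 toolz [-0.001  0.    -1.   ] F [-0.2 -1.  -0.7] w 0.0247 q [-0.54  0.19  2.08 -0.    0.87 -1.13]
shift in present tool axes [ 1.2  1.3 19.7] shift in final axes [ 1.2  1.3 19.7] turn vec deg [-0.05  0.04  0.04]
```

View pics/p1.png

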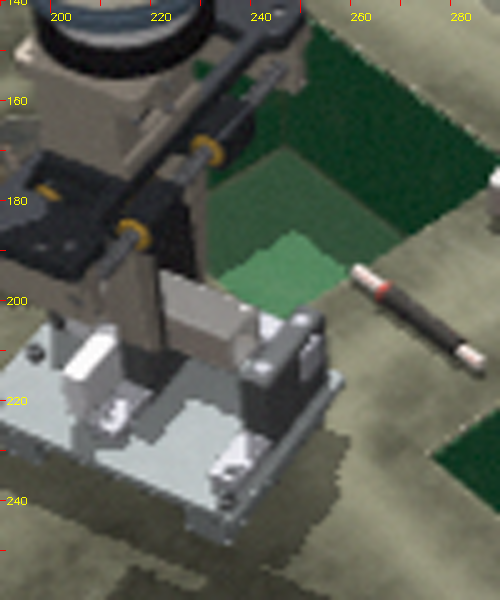

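View pics/p2.png

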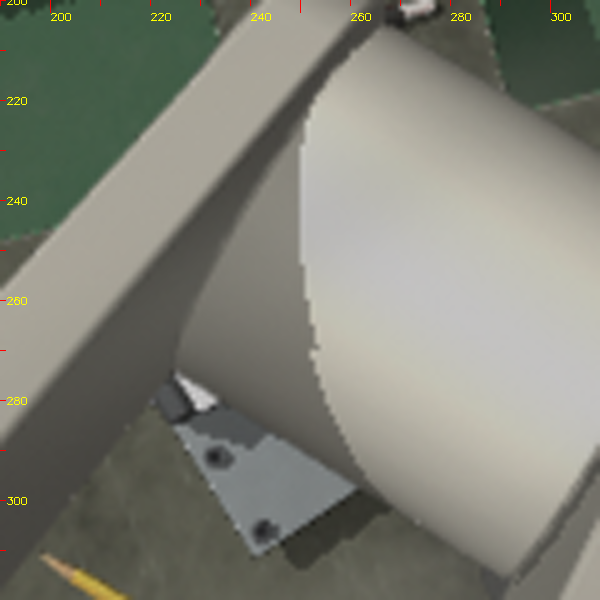

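Request:
{"name": "servo_tool", "arguments": {"commands": [[[1.2,1.3,15,0,0,0],[0,0,20,0,0,0],[0,0,20,0,0,0],[0,0,15,0,0,0],[0,0,0,0,0,0]]]}}

```text
time: 16.82
position: [0.3874, -0.2286, 0.0591]
tcp_rot: [-3.002, -0.92, 0.003]
contact_force: [-0.4, -0.2, -1.6]
grip_width: 0.0244
```

```bash
python3 - <<'E'
from plant import viewer
from ov import *
d=viewer.camera("scene")
crop(d,190,140,290,260,5,"pics/p3.png")
E
python3 mv.py .3881 -.2288 .0486 34.1
```

```text
t 16.875 pos [ 0.388  -0.2289  0.06  ] yaw 34.07 toolz [-0.001  0.001 -1.   ] F [-0.2 -0.3 -2.3] w 0.0244 q [-0.54  0.31  2.12 -0.    0.7  -1.13]
shift in present tool axes [ 0.1  0.  11.4] shift in final axes [ 0.1  0.  11.4] turn vec deg [-0.07  0.04 -0.03]
```

View pics/p3.png

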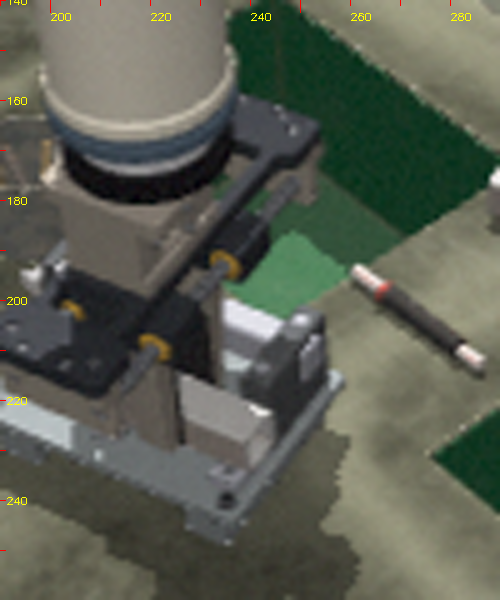

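Request:
{"name": "servo_tool", "arguments": {"commands": [[[0,0,5,0,0,0],[0,0,4,0,0,0],[0,0,1.8,0,0,0],[0,0,0,0,0,0]]]}}

```text
time: 17.38
position: [0.3884, -0.2288, 0.0498]
tcp_rot: [3.003, 0.921, 0.0]
contact_force: [-0.5, -1.3, -1.7]
grip_width: 0.0247
```

Request:
{"name": "servo_tool", "arguments": {"commands": [[[0,0,0.8,0,0,0],[0,0,0,0,0,0]]]}}

```text
time: 17.62
position: [0.3884, -0.2288, 0.049]
tcp_rot: [3.003, 0.921, 0.0]
contact_force: [-0.1, -0.4, -1.7]
grip_width: 0.025
```

Request:
{"name": "servo_tool", "arguments": {"commands": [[[0,0,0.6,0,0,0],[0,0,0,0,0,0]]]}}

```text
time: 17.88
position: [0.3885, -0.2288, 0.0486]
tcp_rot: [3.003, 0.921, 0.0]
contact_force: [-1.1, 0.5, 2.9]
grip_width: 0.0246
```

Request:
{"name": "servo_tool", "arguments": {"commands": [[[1.5,0,0,0,0,0],[1.5,0,0,0,0,0],[0,0,0,0,0,0]]]}}

```text
time: 18.25
position: [0.3907, -0.2273, 0.0486]
tcp_rot: [3.003, 0.922, -0.001]
contact_force: [-3.9, -2.3, 6.3]
grip_width: 0.0245
```

Request:
{"name": "servo_tool", "arguments": {"commands": [[[1,0,0,0,0,0],[1,0,0,0,0,0],[0,0,0,0,0,0]]]}}

```text
time: 18.62
position: [0.3923, -0.2263, 0.0486]
tcp_rot: [3.003, 0.922, -0.001]
contact_force: [-4.1, -2.5, 5.6]
grip_width: 0.0246
```

Request:
{"name": "servo_tool", "arguments": {"commands": [[[1,0,0,0,0,0],[0,0,0,0,0,0]]]}}

```text
time: 18.88
position: [0.3931, -0.2257, 0.0486]
tcp_rot: [3.003, 0.922, -0.001]
contact_force: [-3.4, -2.8, 4.7]
grip_width: 0.0247
```

Request:
{"name": "servo_tool", "arguments": {"commands": [[[1,0,0,0,0,0],[0,0,0,0,0,0]]]}}

```text
time: 19.12
position: [0.3939, -0.2252, 0.0486]
tcp_rot: [3.003, 0.922, -0.001]
contact_force: [-3.0, -2.5, 5.9]
grip_width: 0.0246
```

Request:
{"name": "servo_tool", "arguments": {"commands": [[[0.5,0,0,0,0,0],[0,0,0,0,0,0]]]}}

```text
time: 19.38
position: [0.394, -0.2251, 0.0486]
tcp_rot: [3.003, 0.922, -0.002]
contact_force: [-6.1, -5.6, 7.0]
grip_width: 0.0245
```

Request:
{"name": "servo_tool", "arguments": {"commands": [[[0,-1.5,0,0,0,0],[0,-1.5,0,0,0,0],[0,0,0,0,0,0]]]}}

```text
time: 19.75
position: [0.3934, -0.2242, 0.0488]
tcp_rot: [2.999, 0.922, 0.0]
contact_force: [-5.8, -14.5, 0.4]
grip_width: 0.0246
```

Request:
{"name": "servo_tool", "arguments": {"commands": [[[0,-1,0,0,0,0],[0,-1,0,0,0,0],[0,0,0,0,0,0]]]}}

```text
time: 20.12
position: [0.3923, -0.2226, 0.0488]
tcp_rot: [2.999, 0.922, 0.0]
contact_force: [-5.3, -14.1, -0.7]
grip_width: 0.0247
```

Request:
{"name": "servo_tool", "arguments": {"commands": [[[0,-1,0,0,0,0],[0,-1,0,0,0,0],[0,0,0,0,0,0]]]}}

```text
time: 20.5
position: [0.3912, -0.221, 0.0488]
tcp_rot: [2.999, 0.922, 0.0]
contact_force: [-5.0, -15.0, 0.1]
grip_width: 0.0248
```

```bash
python3 - <<'E'
from plant import robot
from h import *
o=robot.get_obs();r=R.from_euler('z',-34.1,degrees=True)
print("jig xy",(r.apply(o["position"]-[.3938,-.182,0])*1000).round(1),"F jig",r.apply(o["contact_force"]).round(1),"T",r.apply(o["ft_torque"]).round(2))
E
```

```text
jig xy [-24.  -30.8  48.8] F jig [-12.5  -9.6   0.1] T [-1.63  2.13 -0.02]
```

```bash
python3 - <<'E'
from plant import viewer
from ov import *
d=viewer.camera("scene")
crop(d,190,150,270,250,6,"pics/q1.png")
E
```

```text
(no output)
```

View pics/q1.png

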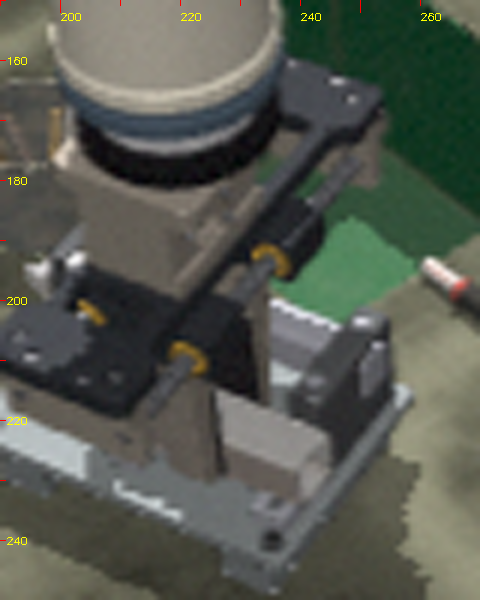

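Request:
{"name": "servo_tool", "arguments": {"commands": [[[0,-1,0,0,0,0],[0,-1,0,0,0,0],[0,0,0,0,0,0]]]}}

```text
time: 20.92
position: [0.3901, -0.2193, 0.0488]
tcp_rot: [2.999, 0.922, 0.0]
contact_force: [-4.8, -14.3, 0.2]
grip_width: 0.0245
```

Request:
{"name": "servo_tool", "arguments": {"commands": [[[0,-1,0,0,0,0],[0,0,0,0,0,0]]]}}

```text
time: 21.18
position: [0.3896, -0.2186, 0.0488]
tcp_rot: [2.999, 0.922, 0.0]
contact_force: [-4.7, -15.8, 0.7]
grip_width: 0.0244
```

Request:
{"name": "servo_tool", "arguments": {"commands": [[[0,-1,0,0,0,0],[0,0,0,0,0,0]]]}}

```text
time: 21.42
position: [0.3893, -0.2181, 0.0488]
tcp_rot: [2.998, 0.922, 0.001]
contact_force: [-4.2, -17.2, -1.8]
grip_width: 0.0244
```

```bash
cat > st.py <<'E'
from plant import robot
from h import *
o=robot.get_obs();r=R.from_euler('z',-34.1,degrees=True)
print("jig xy",(r.apply(o["position"]-[.3938,-.182,0])*1000).round(1),"F jig",r.apply(o["contact_force"]).round(1),"T",r.apply(o["ft_torque"]).round(2))
E
python3 st.py; python3 mv.py
```

```text
jig xy [-24.  -27.3  48.8] F jig [-13.2 -11.9  -1.8] T [-2.06  2.33 -0.06]
t 21.425 pos [ 0.3893 -0.2181  0.0488] yaw 34.2 toolz [ 0.002 -0.004 -1.   ] F [ -4.2 -17.2  -1.8] w 0.0244 q [-0.51  0.33  2.14 -0.    0.67 -1.1 ]
```

Request:
{"name": "servo_tool", "arguments": {"commands": [[[0.3,-1,0,0,0,0],[0,0,0,0,0,0]]]}}

```text
time: 21.68
position: [0.3891, -0.2179, 0.0489]
tcp_rot: [2.997, 0.923, 0.001]
contact_force: [-5.9, -22.2, -3.1]
grip_width: 0.0253
```

Request:
{"name": "servo_tool", "arguments": {"commands": [[[0.3,-1,0,0,0,0],[0,0,0,0,0,0]]]}}

```text
time: 21.92
position: [0.3888, -0.2174, 0.049]
tcp_rot: [2.996, 0.923, 0.0]
contact_force: [-7.9, -25.8, -2.9]
grip_width: 0.0248
```

```bash
python3 st.py; python3 mv.py
```

```text
jig xy [-24.  -26.5  49. ] F jig [-21.  -16.9  -2.9] T [-3.15  3.71 -0.07]
t 21.925 pos [ 0.3888 -0.2174  0.049 ] yaw 34.25 toolz [ 0.002 -0.007 -1.   ] F [ -7.9 -25.8  -2.9] w 0.0248 q [-0.51  0.33  2.14 -0.01  0.67 -1.1 ]
```

Request:
{"name": "servo_tool", "arguments": {"commands": [[[0,-1,0,0,0,0],[0,0,0,0,0,0]]]}}

```text
time: 22.18
position: [0.3885, -0.2169, 0.049]
tcp_rot: [2.995, 0.923, 0.001]
contact_force: [-8.0, -27.2, -3.3]
grip_width: 0.0249
```

```bash
python3 st.py; python3 - <<'E'
from plant import viewer
from ov import *
c=viewer.camera("top")
crop(c,190,200,310,320,5,"pics/r1.png")
d=viewer.camera("scene")
crop(d,180,150,270,250,6,"pics/r2.png")
E
python3 st.py
```

```text
jig xy [-23.9 -25.9  49. ] F jig [-21.9 -18.   -3.3] T [-3.49  3.8  -0.04]
jig xy [-23.9 -25.9  49. ] F jig [-22.4 -18.4  -3.3] T [-3.42  3.78 -0.01]
```

View pics/r1.png

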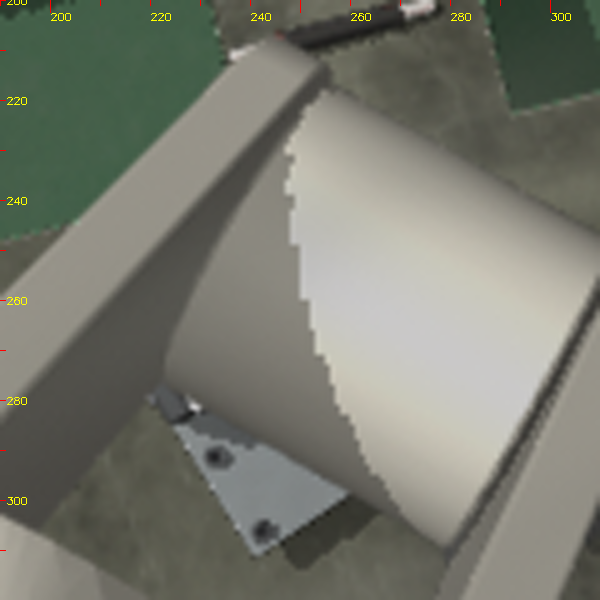

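View pics/r2.png

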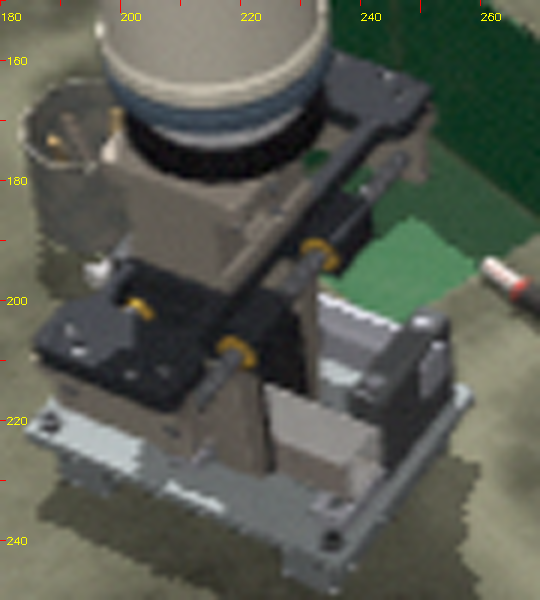

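Request:
{"name": "servo_tool", "arguments": {"commands": [[[-0.5,0,0,0,0,0],[0,0,0,0,0,0],[0,0,0,0,0,0]]]}}

```text
time: 22.65
position: [0.3884, -0.2169, 0.049]
tcp_rot: [2.995, 0.923, 0.002]
contact_force: [-5.7, -24.5, -4.0]
grip_width: 0.0248
```

```bash
python3 st.py; python3 mv.py
```

```text
jig xy [-24.  -25.9  49. ] F jig [-18.4 -17.1  -4. ] T [-3.18  3.18 -0.04]
t 22.65 pos [ 0.3884 -0.2169  0.049 ] yaw 34.24 toolz [ 0.003 -0.007 -1.   ] F [ -5.7 -24.5  -4. ] w 0.0248 q [-0.51  0.33  2.15 -0.01  0.66 -1.1 ]
```

Request:
{"name": "servo_tool", "arguments": {"commands": [[[-0.6,0,0,0,0,0],[0,0,0,0,0,0],[0,0,0,0,0,0]]]}}

```text
time: 23.02
position: [0.3884, -0.2169, 0.0491]
tcp_rot: [2.996, 0.922, 0.003]
contact_force: [-2.4, -20.7, -4.6]
grip_width: 0.0245
```

```bash
python3 st.py
```

```text
jig xy [-24.  -25.9  49.1] F jig [-13.6 -15.8  -4.6] T [-2.87  2.36 -0.05]
```

Request:
{"name": "servo_tool", "arguments": {"commands": [[[-0.3,-0.4,0.8,0,0,0],[0,0,0,0,0,0],[0,0,0,0,0,0]]]}}

```text
time: 23.4
position: [0.3885, -0.2169, 0.0488]
tcp_rot: [2.995, 0.922, 0.005]
contact_force: [-3.0, -20.1, 4.0]
grip_width: 0.0246
```

```bash
python3 st.py;python3 mv.py
```

```text
jig xy [-24.  -25.9  48.8] F jig [-13.7 -14.9   4. ] T [-2.65  2.45 -0.05]
t 23.4 pos [ 0.3885 -0.2169  0.0488] yaw 34.21 toolz [ 0.005 -0.006 -1.   ] F [ -3.  -20.1   4. ] w 0.0246 q [-0.51  0.33  2.15 -0.01  0.66 -1.1 ]
```

Request:
{"name": "servo_tool", "arguments": {"commands": [[[-0.3,-1,-0.3,0,0,0],[0,0,0,0,0,0],[0,0,0,0,0,0]]]}}

```text
time: 23.78
position: [0.3884, -0.2167, 0.0491]
tcp_rot: [2.994, 0.922, 0.006]
contact_force: [-0.1, -22.5, -1.5]
grip_width: 0.0245
```

```bash
python3 st.py;python3 mv.py
```

```text
jig xy [-24.  -25.7  49.1] F jig [-12.7 -18.5  -1.5] T [-3.27  2.27 -0.01]
t 23.775 pos [ 0.3884 -0.2167  0.0491] yaw 34.22 toolz [ 0.006 -0.007 -1.   ] F [ -0.1 -22.5  -1.5] w 0.0245 q [-0.51  0.32  2.15 -0.01  0.66 -1.1 ]
```

```bash
python3 - <<'E'
src=open('fit2.py').read().split('J={')[0]
exec(src)
TU={"topF":((-12.5,-20,25),(-12.5,-42,25)),"botF":((-12.5,-20,0),(-12.5,-42,0)),"end1":((-12.5,-45,2),(-12.5,-45,23)),"end2":((12.5,-45,5),(12.5,-45,22)),"topE":((-10,-45,25),(10,-45,25)),"botE":((-10,-45,0),(10,-45,0))}
v=run(TU,[p[0]-.001,p[1]+.003,np.radians(34.1),.043],[0,1,2],2.5)
w=np.array([v[0]+.0005,v[1]-.0036,0]);print("jig frame est",R.from_euler('z',-34.1,degrees=True).apply(w-[.3938,-.182,0]))
overlay(c,v,[(box(-12.5,12.5,-45,45,25),(0,255,0)),([(-12.5,-45,0),(12.5,-45,0),(12.5,-45,25),(-12.5,-45,25)],(0,0,255))],180,150,270,250,6,"pics/u1.png")
E
python3 st.py
```

```text
topF med 0.2 sd 0.18
botF med 0.1 sd 1.09
end1 med 0.3 sd 0.98
end2 med -0.2 sd 0.48
topE med -0.35 sd 1.04
botE med 0.25 sd 0.42
[ 0.3865 -0.2146  0.6224  0.043 ] deg 35.66 rms 0.81
topF med 0.1 sd 0.13
botF med -0.1 sd 1.11
end1 med 0.1 sd 1.16
end2 med -0.15 sd 0.45
topE med -0.55 sd 1.18
botE med 0.2 sd 0.4
[ 0.3861 -0.2148  0.6347  0.043 ] deg 36.37 rms 0.9
jig frame est [-0.02632062 -0.02608961  0.        ]
jig xy [-24.  -25.7  49.1] F jig [-13.4 -18.1  -2.5] T [-3.34  2.24 -0.01]
```

View pics/u1.png

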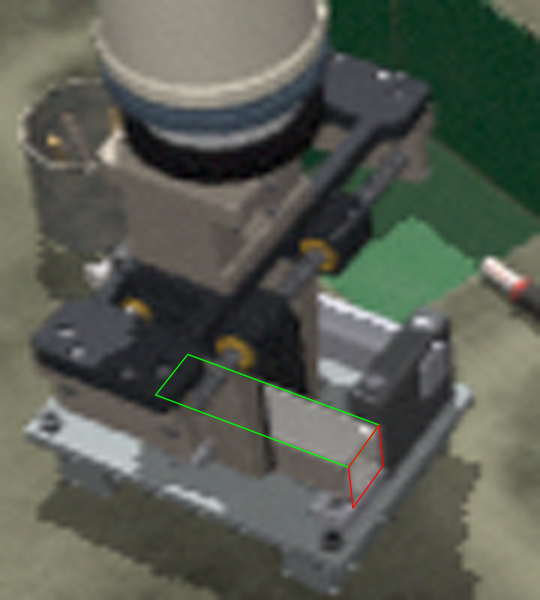

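```bash
python3 st.py; python3 -c "
from plant import close_job;print(close_job())"; python3 st.py
```

```text
jig xy [-24.  -25.7  49.1] F jig [-13.4 -18.1  -2.5] T [-3.34  2.24 -0.01]
the job is handed in; nothing more can be done
None
the job is handed in; nothing more can be done
```

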